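# Build the painted wooden fir tree

### The job

Put the painted wooden fir tree together on the bark-edged stand that has a red peg, where that stand lies: first the large dark green tier, then the light green one, then the small white one, and last the gold tip, each fully down over the peg of the piece below, so that the tree stands straight and free. Leave the stand, the unpainted wooden tier, the ochre wood slice and the jar lid where they are.

Things in the scene. Friction and masses are not known exactly. Their poses are not given: they have to be found in the camera images.
- large_c (a point): Dark green round wooden tree tier, 64 mm across, flat top 48 mm across, 24 mm high without its peg, 55 g, loose, upright. Side vertical for 16 mm, then sloping in. Underside socket 20 mm across, 10 mm deep; bare-wood peg on top, 15 mm across, 7 mm high. Origin on the axis, 12 mm above the underside (half-way up without peg); z up.
- medium_c (a point): Light yellow-green round wooden tree tier, 52 mm across, flat top 38 mm across, 24 mm high without its peg, 40 g, loose, upright. Side vertical for 16 mm, then sloping in. Underside socket 20 mm across, 10 mm deep; bare-wood peg on top, 15 mm across, 7 mm high. Origin on the axis, 12 mm above the underside (half-way up without peg); z up.
- small_c (a point): White round wooden tree tier, 40 mm across, flat top 29 mm across, 24 mm high without its peg, 25 g, loose, upright. Side vertical for 16 mm, then sloping in. Underside socket 20 mm across, 10 mm deep; bare-wood peg on top, 15 mm across, 7 mm high. Origin on the axis, 12 mm above the underside (half-way up without peg); z up.
- tip_c (a point): Gold-yellow wooden tree tip, loose, about 20 g, 40 mm high: a cylinder 30 mm across for the lower 20 mm, then a cone to a blunt point; standing upright. Socket in the underside 20 mm across, 10 mm deep, no peg. Origin on the axis, half-way up (20 mm above its underside); z up along the axis.
- stand_top (a point): The stand: a loose round log slice 100 mm across and 20 mm thick, about 150 g, dark bark edge and pale bare-wood top with a red peg 15 mm across standing 7 mm high in the middle. Origin at the centre of the top face (20 mm above the table), at the foot of the peg; z up.
- blank_c (a point): Unpainted, bare-wood round wooden tree tier, 52 mm across, flat top 38 mm across, 24 mm high without its peg, 40 g, loose, upright. Side vertical for 16 mm, then sloping in. Underside socket 20 mm across, 10 mm deep; bare-wood peg on top, 15 mm across, 7 mm high. Origin on the axis, 12 mm above the underside (half-way up without peg); z up. Not part of this tree: leave it.
- slice: Bystander: log slice 80 mm across, 28 mm thick, bark edge, top painted ochre, no peg, loose. Origin at the centre of its underside.
- lid: Bystander: steel jar lid 84 mm across, 10 mm high, with dried pink paint on it, loose. Origin at the centre of its underside.

How it is judged:
By the outcome, as a careful person would: the job done as asked, in the order asked, and still so for the second after the job is handed in, with the robot touching nothing.
It also fails if it takes over 120 s, if anything falls off the work surface, if the arm or the gripper's body presses on something with over 40 N, if the wrist force passes 120 N, or if a joint passes its speed limit or range.

### The arm

A 6-joint arm with a two-finger parallel gripper is mounted at the origin on the work surface. World frame = base frame: x ahead of the robot, y to its left, z up, the work surface at z = 0. Lengths are in m, angles in rad, forces in N, time in s.
With the tool pointing down it reaches from about 0.35 to 0.875 m from the base axis. Payload 4.2 kg.
Tool frame: the origin (TCP) lies midway between the tips of the shut fingers; the grasp point (between the pads) lies 19 mm behind it; z points along the fingers, y is the direction in which the jaws open and shut (so a half turn about z gives the same grasp; the last joint's range is limited). The gripper opens to 87 mm and grips with 3 to 60 N. Pads are 19 mm wide; open, the fingers measure 117 mm over their backs; the gripper's body (75 mm by 190 mm) begins 51 mm behind the grasp point.
Start: joints at [-0.92, 0.385, 0.008, 0, -1.194, -0.259], TCP at [0.239, -0.578, 0.223] pointing down, gripper open.
Joint ranges: [-3.14, 3.14], [-1.21, 2.06], [-1.07, 1.41], [-3.16, 2.05], [-2.99, -0.16], [-3.1, 3.1]. Speed limits (rad/s): [2.79, 2.79, 3.14, 3.14, 3.14, 3.14].

### API

Orientations are given as a unit quaternion [w, x, y, z].
In Python, from cell import monitor, imaging, env gives the robot as it stands.
- The arm moves only by the shell command python3 -m creep 'ROWS'. ROWS is JSON, a list of rows, each a list of 3 entries, a list of its own where there are three numbers: the turn, a rotation vector about the tool's x, y, z in rad, then the shift along the tool's x, y, z in m, then the closure, from 0 (fully open) to 1 (shut). A call has 1 to 5 rows; each row is the pose to reach, as a shift and turn from the pose measured when the call began, along the tool's axes at that moment; what a row does not reach only later rows make up. A row lasts 1/10 s, in which the tool goes at most 50 mm and 8.59 degrees, less where a joint would pass 70% of its speed; a pose out of reach is approached as far as the arm can. A call with a gripper value outside its range is refused whole. The fingers move at their own pace and stop on an object; the grip force is fixed at half the most. Time passes only in rows, so rows that repeat a pose let the fingers close. It gives the time, the measured TCP pose, the force and the opening at its end, in the units of the state.
- monitor.observe(): the state, without advancing time (a new reading comes with each control period).
- imaging.grab_frame(name): name is "side" or "top"; returns (picture, depth): 384x512x3 uint8, blue, green, red; 384x512 float32, m along the optical axis (not along the pixel's ray), 0 where there is no reading.
- imaging.get_calibration(name): a dict with "camera_matrix" (3x3 intrinsics, pixels), "distortion" ([k1, k2, p1, p2, k3] as OpenCV has them; the pictures are not rectified), "R" (3x3) and "t" (3): a world point X has camera coordinates R X + t. Camera axes: x right, y down, z forward; pixel columns grow to the right and rows downward; lengths in m; the calibration is good to about 2 mm. A picture is of the moment at which its call begins. get_calibration takes no time and is no camera call.
- env.job_done(): hands the job in, once; it reports no verdict.
The state is a dict: "clock": time; "joints": joint angles; "dq": joint speeds; "effort": joint torques, N m; "tool_pos": TCP position; "orientation": TCP orientation; "contact_force": force on the tool from outside, world axes, zero at the start; "torque": the same for the moment, N m; "grip_width": finger opening in m.
Only numpy, scipy, OpenCV 4.12 (cv2) and the standard library are available. Lean on these libraries where they do the work, as an engineer would, in place of code of your own. Each camera call takes 0.05 s, during which the arm holds its last target.

## Working session

There is one attempt and no reset: what is moved stays moved. The work goes in short steps, Python scripts to look and compute and a shell command to move; the robot and the scene stay as the last step left them, time stands still between calls to the robot, and variables do not carry over. Pictures are saved under pics/ and viewed, and the job is handed in when it is done.

```bash
ls; mkdir -p pics
python3 - <<'E'
from cell import monitor, imaging, env
import cv2
print(monitor.observe())
for n in ("top","side"):
    p,d=imaging.grab_frame(n); cv2.imwrite(f"pics/{n}0.png",p)
    import numpy as np; np.save(f"pics/{n}0.npy",d)
    print(n,imaging.get_calibration(n))
E
```

```text
pics
{'clock': 0.0, 'joints': array([-9.20375831e-01,  3.85551736e-01,  6.62758061e-03, -5.28421295e-04,
       -1.19399701e+00, -2.58609884e-01]), 'dq': array([ 0.00038231, -0.0008769 , -0.00121614,  0.00185679, -0.00035893,
        0.00241665]), 'effort': array([-1.10334451e-03, -3.90669394e+01,  1.87409824e+01,  4.21994448e+00,
        1.10084712e-02, -2.11422007e-04]), 'tool_pos': array([ 0.23846226, -0.57706435,  0.22145884]), 'orientation': array([-2.45791266e-04, -1.94558875e-01,  9.80890236e-01,  1.06237058e-03]), 'contact_force': array([ 0.41737727, -0.02526548, -0.42638991]), 'torque': array([-0.00573781,  0.00357188, -0.01686144]), 'grip_width': 0.08710355468545085}
top {'camera_matrix': array([[380.77019533,   0.        , 256.07704516],
       [  0.        , 380.77019533, 190.84693738],
       [  0.        ,   0.        ,   1.        ]]), 'distortion': array([-0.01387583,  0.        ,  0.        ,  0.        ,  0.        ]), 'R': array([[-0.01754027, -0.99979201,  0.01040601],
       [-0.99572984,  0.01652369, -0.09082427],
       [ 0.09063343, -0.01195465, -0.99581257]]), 't': array([-0.00344719,  0.54562364,  0.7547329 ])}
side {'camera_matrix': array([[424.5599891 ,   0.        , 256.33198655],
       [  0.        , 424.5599891 , 185.37504941],
       [  0.        ,   0.        ,   1.        ]]), 'distortion': array([-0.10542849,  0.        ,  0.        ,  0.        ,  0.        ]), 'R': array([[-0.98381215, -0.17855504,  0.01522309],
       [-0.13857217,  0.70413848, -0.69640991],
       [ 0.11362833, -0.68724603, -0.71748275]]), 't': array([0.53217269, 0.12989261, 0.92317502])}
```

View pics/top0.png

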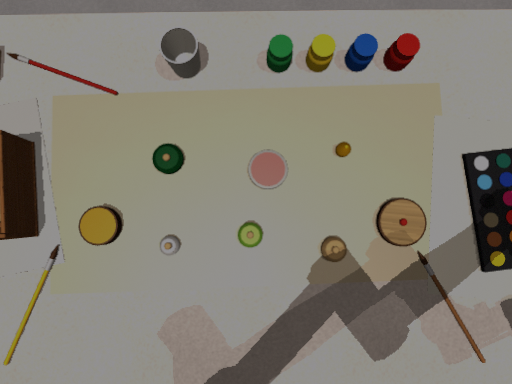

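View pics/side0.png

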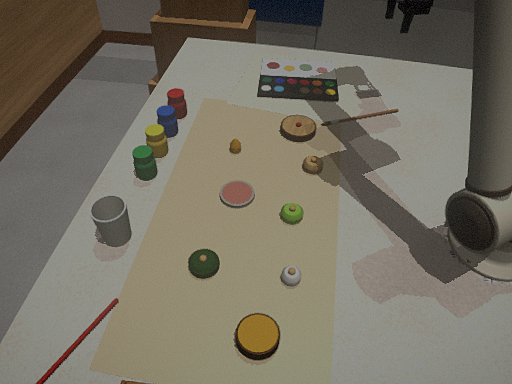

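The top view shows large (168,158), medium (250,235), small (170,245), tip (343,149), stand (403,222) with a red peg, blank (334,249), lid (268,169) and slice (99,226). Next I measure them from the depth.

```bash
cat > h.py <<'E'
from cell import monitor, imaging, env
import cv2, numpy as np
def cloud(n,d):
    c=imaging.get_calibration(n); K=c["camera_matrix"]
    v,u=np.mgrid[0:384,0:512]
    q=cv2.undistortPoints(np.stack([u,v],-1).reshape(-1,1,2).astype(float),K,c["distortion"]).reshape(384,512,2)
    P=np.dstack([q*d[...,None],d])
    return (P-c["t"])@c["R"]
def proj(n,X):
    c=imaging.get_calibration(n)
    return cv2.projectPoints(np.atleast_2d(np.asarray(X,float)),cv2.Rodrigues(c["R"])[0],c["t"],c["camera_matrix"],c["distortion"])[0].reshape(-1,2)
def ray(n,uv,z):
    c=imaging.get_calibration(n)
    q=cv2.undistortPoints(np.array(uv,float).reshape(-1,1,2),c["camera_matrix"],c["distortion"]).reshape(-1,2)
    D=np.c_[q,np.ones(len(q))]@c["R"]; C=-c["R"].T@c["t"]
    return C+D*((z-C[2])/D[:,2])[:,None]
E
python3 - <<'E'
from h import *
T=dict(large=(168,158),medium=(250,235),small=(170,245),tip=(343,149),stand=(403,222),blank=(334,249),lid=(268,169),slice=(99,226))
Pt=cloud("top",np.load("pics/top0.npy")); Ps=cloud("side",np.load("pics/side0.npy"))
for k,(u,v) in T.items():
    c=Pt[v,u][:2]
    r=.06 if k in("stand","slice","lid") else .045
    out=[]
    for P in (Pt,Ps):
        m=(np.hypot(P[...,0]-c[0],P[...,1]-c[1])<r)
        q=P[m]; z0=np.median(q[q[:,2]<.006,2]); 
        s=q[q[:,2]>z0+.006]
        (a,b),rad=cv2.minEnclosingCircle(s[:,:2].astype(np.float32))
        top=s[s[:,2]>s[:,2].max()-.004]
        out.append((np.round([a,b,rad],4),"z0 %.4f zmax %.4f n%d"%(z0,s[:,2].max(),len(s)),top.mean(0).round(4),len(top)))
    print(k,*out,sep="\n   ")
E
```

```text
large
   (array([0.6193, 0.1698, 0.0325]), 'z0 0.0023 zmax 0.0363 n751', array([0.6184, 0.1702, 0.0335]), 21)
   (array([0.6198, 0.1748, 0.0324]), 'z0 0.0005 zmax 0.0327 n699', array([0.6192, 0.1747, 0.0307]), 29)
medium
   (array([0.4577, 0.0007, 0.0259]), 'z0 0.0025 zmax 0.8012 n1242', array([ 0.4748, -0.0034,  0.8012]), 744)
   (array([0.4571, 0.0055, 0.0272]), 'z0 -0.0001 zmax 0.0324 n366', array([0.458 , 0.0057, 0.0303]), 24)
small
   (array([0.4386, 0.1659, 0.0199]), 'z0 0.0024 zmax 0.0346 n310', array([0.4388, 0.1657, 0.0328]), 40)
   (array([0.4392, 0.1703, 0.0208]), 'z0 0.0007 zmax 0.0352 n304', array([0.4404, 0.1708, 0.0327]), 21)
tip
   (array([ 0.6324, -0.1957,  0.0152]), 'z0 0.0024 zmax 0.0453 n165', array([ 0.6321, -0.1958,  0.0423]), 9)
   (array([ 0.6326, -0.1905,  0.0147]), 'z0 -0.0001 zmax 0.0406 n119', array([ 0.6324, -0.1925,  0.0392]), 8)
stand
   (array([ 0.4771, -0.3105,  0.0508]), 'z0 0.0024 zmax 0.0318 n1920', array([ 0.4775, -0.3117,  0.0292]), 28)
   (array([ 0.4775, -0.3079,  0.0519]), 'z0 0.0003 zmax 0.0272 n738', array([ 0.4787, -0.3089,  0.0258]), 15)
blank
   (array([ 0.4251, -0.17  ,  0.0257]), 'z0 0.0025 zmax 0.0362 n497', array([ 0.4247, -0.1687,  0.0336]), 20)
   (array([ 0.4256, -0.164 ,  0.0264]), 'z0 -0.0000 zmax 0.0320 n282', array([ 0.4254, -0.1664,  0.03  ]), 18)
lid
   (array([ 0.5935, -0.0387,  0.0421]), 'z0 0.0023 zmax 0.0164 n1225', array([ 0.5925, -0.0383,  0.0134]), 521)
   (array([ 0.5937, -0.0345,  0.0432]), 'z0 0.0002 zmax 0.0136 n717', array([ 0.5932, -0.0324,  0.0108]), 378)
slice
   (array([0.4816, 0.3074, 0.0407]), 'z0 0.0023 zmax 0.0344 n1351', array([0.4806, 0.3066, 0.0313]), 501)
   (array([0.4829, 0.3106, 0.041 ]), 'z0 0.0007 zmax 0.0329 n1666', array([0.4817, 0.3114, 0.0298]), 567)
```

Run:
```python
import cv2,numpy as np
p=cv2.imread("pics/top0.png")
T=[(168,158),(250,235),(170,245),(343,149),(403,222),(334,249)]
r=[cv2.resize(p[v-30:v+30,u-30:u+30],(260,260),interpolation=cv2.INTER_CUBIC) for u,v in T]
cv2.imwrite("pics/crops.png",np.vstack([np.hstack(r[:3]),np.hstack(r[3:])]))
```

```text
(no output)
```

View pics/crops.png

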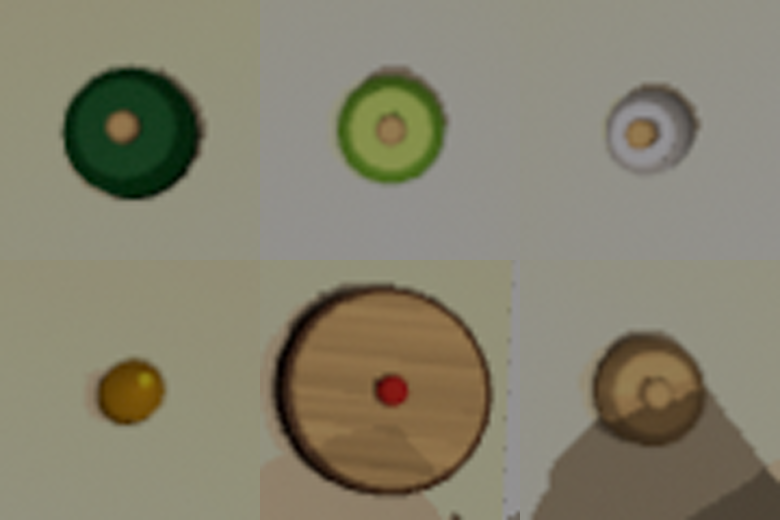

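```bash
cat > go.py <<'E'
import sys
from h import *
from scipy.spatial.transform import Rotation as R
def pose():
    s=monitor.observe(); w,x,y,z=s["orientation"]; return s,R.from_quat([x,y,z,w])
def to(x,y,z,yaw=90):
    """yaw: world angle (deg) of tool y axis, pointing down"""
    s,r=pose(); a=np.radians(yaw); Y=np.array([np.cos(a),np.sin(a),0]); Z=np.array([0,0,-1.]); X=np.cross(Y,Z)
    t=R.from_matrix(np.c_[X,Y,Z])
    print("t %.1f turn"%s["clock"],(r.inv()*t).as_rotvec().round(4),"shift",r.inv().apply(np.array([x,y,z])-s["tool_pos"]).round(4),"pos",s["tool_pos"].round(4),"j",s["joints"].round(2),"F",s["contact_force"].round(1),"w",round(s["grip_width"],4))
if __name__=="__main__": to(*map(float,sys.argv[1:]))
E
python3 go.py 0.6193 0.172 0.13
```

```text
t 0.1 turn [ 0.0019 -0.0005  0.3916] shift [-0.6379  0.5469  0.0926] pos [ 0.2385 -0.5771  0.2216] j [-0.92  0.39  0.01 -0.   -1.19 -0.26] F [-0.4  0.4  0.4] w 0.0871
```

```bash
python3 -m creep '[[[0,0,0.392],[-0.638,0.547,0.03],0],[[0,0,0.392],[-0.638,0.547,0.03],0],[[0,0,0.392],[-0.638,0.547,0.03],0],[[0,0,0.392],[-0.638,0.547,0.03],0],[[0,0,0.392],[-0.638,0.547,0.03],0]]'; python3 go.py 0.6193 0.172 0.13
```

```text
clock: 0.6
tool_pos: [0.3501, -0.3572, 0.2135]
orientation: [-0.001, 0.001, 1.0, 0.001]
contact_force: [0.8, -0.1, -0.3]
grip_width: 0.0868
t 0.6 turn [ 0.0022 -0.0012 -0.001 ] shift [-0.2688  0.5293  0.0843] pos [ 0.3501 -0.3572  0.2135] j [-0.47  0.18 -0.3  -0.   -1.09 -1.1 ] F [ 0.8 -0.1 -0.3] w 0.0868
```

```bash
python3 -m creep '[[[0,0,0],[-0.269,0.53,0.08],0],[[0,0,0],[-0.269,0.53,0.08],0],[[0,0,0],[-0.269,0.53,0.08],0],[[0,0,0],[-0.269,0.53,0.08],0],[[0,0,0],[-0.269,0.53,0.08],0]]'; python3 go.py 0.6193 0.172 0.13
```

```text
clock: 1.1
tool_pos: [0.4622, -0.1361, 0.1805]
orientation: [-0.001, 0.0, 1.0, 0.001]
contact_force: [1.1, -0.8, 1.0]
grip_width: 0.0871
t 1.1 turn [ 0.0022 -0.0013 -0.0008] shift [-0.1569  0.3081  0.051 ] pos [ 0.4622 -0.1361  0.1805] j [ 0.05  0.18 -0.39 -0.   -1.   -1.62] F [ 1.1 -0.8  1. ] w 0.0871
```

```bash
python3 -m creep '[[[0,0,0],[-0.157,0.308,0.05],0],[[0,0,0],[-0.157,0.308,0.05],0],[[0,0,0],[-0.157,0.308,0.05],0],[[0,0,0],[-0.157,0.308,0.05],0],[[0,0,0],[-0.157,0.308,0.05],0]]'; python3 go.py 0.6193 0.172 0.13
```

```text
clock: 1.6
tool_pos: [0.5743, 0.0845, 0.1447]
orientation: [-0.001, 0.0, 1.0, 0.001]
contact_force: [0.5, -0.8, 0.3]
grip_width: 0.0869
t 1.6 turn [ 0.002  -0.0019 -0.0004] shift [-0.045   0.0875  0.0148] pos [0.5743 0.0845 0.1447] j [ 0.42  0.38 -0.21 -0.   -0.98 -1.99] F [ 0.5 -0.8  0.3] w 0.0869
```

```bash
python3 -m creep '[[[0.002,-0.002,0],[-0.045,0.0875,0.015],0],[[0.002,-0.002,0],[-0.045,0.0875,0.015],0],[[0.002,-0.002,0],[-0.045,0.0875,0.015],0],[[0.002,-0.002,0],[-0.045,0.0875,0.015],0]]'; python3 go.py 0.6193 0.172 0.003
python3 - <<'E'
from h import *
for n in("top","side"):
    p,d=imaging.grab_frame(n); cv2.imwrite(f"pics/{n}1.png",p)
    s=monitor.observe()["tool_pos"]; u,v=proj(n,s)[0].astype(int); print(n,u,v)
    u=np.clip(u,80,432);v=np.clip(v,60,324)
    cv2.imwrite(f"pics/{n}1c.png",cv2.resize(p[v-60:v+60,u-80:u+80],(640,480),interpolation=cv2.INTER_CUBIC))
E
```

```text
clock: 2.0
tool_pos: [0.6188, 0.1729, 0.1282]
orientation: [-0.001, -0.001, 1.0, -0.001]
contact_force: [-0.6, -0.0, 0.0]
grip_width: 0.087
t 2.0 turn [-0.0012 -0.0025  0.0012] shift [-0.0008 -0.0007  0.1252] pos [0.6188 0.1729 0.1282] j [ 0.52  0.49 -0.07 -0.   -1.01 -2.09] F [-0.6 -0.   0. ] w 0.087
top 152 146
side 199 225
```

View pics/side1c.png

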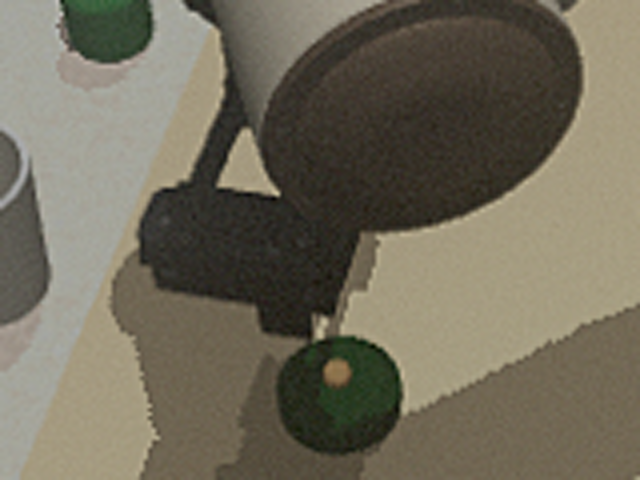

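View pics/top1c.png

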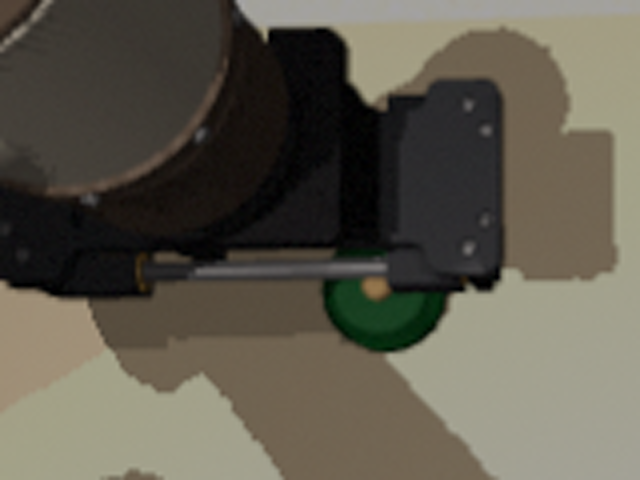

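The jaws are over the dark green tier, which is clear below them. I descend now.

```bash
python3 -m creep '[[[0,-0.002,0],[-0.001,-0.001,0.04],0],[[0,-0.002,0],[-0.001,-0.001,0.08],0],[[0,-0.002,0],[-0.001,-0.001,0.09],0],[[0,-0.002,0],[-0.001,-0.001,0.09],0]]'; python3 go.py 0.6193 0.172 0.003;python3 - <<'E'
from h import *
for n in("side",):
    p,d=imaging.grab_frame(n); cv2.imwrite(f"pics/{n}2.png",p)
    s=monitor.observe()["tool_pos"]; u,v=proj(n,s)[0].astype(int); print(n,u,v)
    cv2.imwrite(f"pics/{n}2c.png",cv2.resize(p[v-60:v+60,u-80:u+80],(640,480),interpolation=cv2.INTER_CUBIC))
E
```

```text
clock: 2.5
tool_pos: [0.6185, 0.1685, 0.0387]
orientation: [-0.001, 0.001, 1.0, -0.001]
contact_force: [-0.7, -0.1, 1.3]
grip_width: 0.087
t 2.5 turn [-0.0025 -0.002  -0.002 ] shift [-0.0008  0.0036  0.0356] pos [0.6185 0.1685 0.0387] j [ 0.52  0.59 -0.16  0.   -0.83 -2.09] F [-0.7 -0.1  1.3] w 0.087
side 202 252
```

View pics/side2c.png

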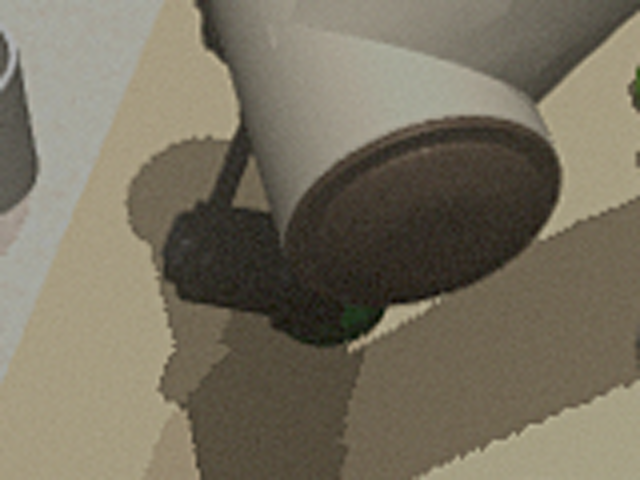

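```bash
for i in 1 2 3; do python3 go.py 0.6193 0.172 0.003; done; python3 -m creep '[[[0,0,0],[0,0,0],0],[[0,0,0],[0,0,0],0]]';python3 go.py 0.6193 0.172 0.003
```

```text
t 2.5 turn [-0.0009  0.0018 -0.0013] shift [0.0008 0.0027 0.0376] pos [0.6201 0.1694 0.0406] j [ 0.52  0.58 -0.16  0.   -0.83 -2.09] F [ 0.1 -0.4 -0.1] w 0.0873
t 2.5 turn [-0.0009  0.0018 -0.0013] shift [0.0008 0.0027 0.0376] pos [0.6201 0.1694 0.0406] j [ 0.52  0.58 -0.16  0.   -0.83 -2.09] F [ 0.1 -0.4 -0.1] w 0.0873
t 2.5 turn [-0.0009  0.0018 -0.0013] shift [0.0008 0.0027 0.0376] pos [0.6201 0.1694 0.0406] j [ 0.52  0.58 -0.16  0.   -0.83 -2.09] F [ 0.1 -0.4 -0.1] w 0.0873
clock: 2.75
tool_pos: [0.6215, 0.1698, 0.0431]
orientation: [0.003, 0.001, 1.0, 0.001]
contact_force: [-1.1, -0.1, 0.0]
grip_width: 0.0868
t 2.8 turn [ 0.001   0.006  -0.0013] shift [0.0025 0.0021 0.0401] pos [0.6215 0.1698 0.0431] j [ 0.52  0.58 -0.16  0.   -0.83 -2.09] F [-1.1 -0.1  0. ] w 0.0868
```

```bash
cat >> go.py <<'E'
def avg(n=8):
    A=[]
    for i in range(n):
        imaging.grab_frame("top"); s=monitor.observe(); A.append(np.r_[s["tool_pos"],s["orientation"]*np.sign(s["orientation"][2]),s["contact_force"],s["grip_width"]])
    m=np.mean(A,0); print("avg pos",m[:3].round(4),"q",m[3:7].round(4),"F",m[7:10].round(1),"w",m[10].round(4),"sd",np.std(A,0)[:3].round(4))
E
python3 -m creep '[[[0.001,0.006,-0.001],[0.0025,0.002,0.02],0],[[0.001,0.006,-0.001],[0.0025,0.002,0.04],0],[[0.001,0.006,-0.001],[0.0025,0.002,0.04],0],[[0.001,0.006,-0.001],[0.0025,0.002,0.04],0]]'; python3 -c "
import go; go.avg(); go.to(.6193,.172,.003)"
```

```text
clock: 3.15
tool_pos: [0.6198, 0.172, 0.0041]
orientation: [0.001, -0.0, 1.0, 0.0]
contact_force: [-0.1, 0.3, 0.8]
grip_width: 0.0869
avg pos [0.62   0.1722 0.0043] q [9.e-04 0.e+00 1.e+00 4.e-04] F [ 0.  -0.1 -0.1] w 0.087 sd [0.0003 0.0001 0.0004]
t 3.5 turn [ 0.0004  0.0007 -0.0003] shift [0.0002 0.0001 0.0006] pos [0.6195 0.1719 0.0036] j [ 0.52  0.63 -0.18  0.   -0.76 -2.09] F [-0.5 -1.4  0.1] w 0.0869
```

```bash
python3 -m creep '[[[0,0,0],[0,0,0],1],[[0,0,0],[0,0,0],1],[[0,0,0],[0,0,0],1],[[0,0,0],[0,0,0],1],[[0,0,0],[0,0,0],1]]';python3 -c "
import go; go.avg(4); go.to(.6193,.172,.003)"
```

```text
clock: 4.05
tool_pos: [0.6195, 0.1719, 0.0036]
orientation: [0.0, 0.0, 1.0, 0.0]
contact_force: [0.2, 0.2, 0.7]
grip_width: 0.0624
avg pos [0.6195 0.1719 0.0036] q [3.e-04 1.e-04 1.e+00 2.e-04] F [ 0.3 -0.3 -0.4] w 0.0624 sd [0. 0. 0.]
t 4.2 turn [ 0.0003  0.0006 -0.0002] shift [0.0001 0.0001 0.0006] pos [0.6194 0.1719 0.0036] j [ 0.52  0.63 -0.18  0.   -0.76 -2.09] F [ 1.1 -0.7 -0.4] w 0.0625
```

```bash
python3 -m creep '[[[0,0,0],[0,0,0],0],[[0,0,0],[0,0,0],0],[[0,0,0],[0,0,0],0],[[0,0,0],[0,0,0],0]]';python3 -m creep '[[[0,0,-0.15],[0,0,0],0],[[0,0,-0.3],[0,0,0],0],[[0,0,-0.45],[0,0,0],0],[[0,0,-0.6],[0,0,0],0],[[0,0,-0.7],[0,0,0],0]]'; python3 go.py .6193 .172 .003 180
```

```text
clock: 4.65
tool_pos: [0.6195, 0.1719, 0.0036]
orientation: [0.0, 0.0, 1.0, 0.0]
contact_force: [-0.1, -0.6, 0.2]
grip_width: 0.0836
clock: 5.15
tool_pos: [0.6195, 0.172, 0.0036]
orientation: [0.0, -0.345, 0.939, 0.0]
contact_force: [-0.0, 0.8, 0.0]
grip_width: 0.0875
t 5.2 turn [-4.000e-04  6.000e-04 -8.661e-01] shift [0.0001 0.0001 0.0006] pos [0.6195 0.172  0.0036] j [ 0.52  0.63 -0.18 -0.   -0.76 -1.39] F [-0.   0.8  0. ] w 0.0875
```

```bash
python3 -m creep '[[[0,0,-0.15],[0,0,0],0],[[0,0,-0.3],[0,0,0],0],[[0,0,-0.45],[0,0,0],0],[[0,0,-0.6],[0,0,0],0],[[0,0,-0.75],[0,0,0],0]]';python3 -m creep '[[[0,0,-0.116],[0,0,0],0],[[0,0,-0.116],[0,0,0],1],[[0,0,-0.116],[0,0,0],1],[[0,0,-0.116],[0,0,0],1],[[0,0,-0.116],[0,0,0],1]]'; python3 -m creep '[[[0,0,0],[0,0,0],1],[[0,0,0],[0,0,0],1]]'; python3 go.py .6195 .172 .06 180
```

```text
clock: 5.65
tool_pos: [0.6195, 0.1719, 0.0036]
orientation: [0.0, -0.665, 0.747, -0.0]
contact_force: [0.9, 0.4, 0.4]
grip_width: 0.0868
clock: 6.15
tool_pos: [0.6193, 0.1719, 0.0035]
orientation: [-0.0, 0.707, -0.707, 0.0]
contact_force: [0.3, -0.8, 0.8]
grip_width: 0.0635
clock: 6.35
tool_pos: [0.6193, 0.1719, 0.0036]
orientation: [0.0, -0.707, 0.707, 0.0]
contact_force: [0.1, -0.1, 1.0]
grip_width: 0.063
t 6.3 turn [-0.0003  0.0003 -0.0005] shift [-0.0001 -0.0002 -0.0564] pos [0.6193 0.1719 0.0036] j [ 0.52  0.63 -0.18 -0.   -0.76 -0.52] F [ 0.1 -0.1  1. ] w 0.063
```

```bash
python3 -m creep '[[[0,0,0],[0,0,-0.015],1],[[0,0,0],[0,0,-0.04],1],[[0,0,0],[0,0,-0.08],1],[[0,0,0],[0,0,-0.12],1],[[0,0,0],[0,0,-0.15],1]]'; python3 go.py .4775 -.309 .155 180
python3 - <<'E'
from h import *
for n in("side",):
    p,d=imaging.grab_frame(n); cv2.imwrite(f"pics/{n}3.png",p)
    s=monitor.observe()["tool_pos"]; u,v=proj(n,s)[0].astype(int); print(n,u,v)
    cv2.imwrite(f"pics/{n}3c.png",cv2.resize(p[v-60:v+60,u-80:u+80],(640,480),interpolation=cv2.INTER_CUBIC))
E
```

```text
clock: 6.85
tool_pos: [0.6201, 0.172, 0.1578]
orientation: [0.002, -0.707, 0.707, -0.001]
contact_force: [1.0, -0.1, -0.1]
grip_width: 0.0633
t 6.8 turn [-0.0043  0.0017 -0.0002] shift [0.4811 0.1425 0.0014] pos [0.6201 0.172  0.1578] j [ 0.52  0.46 -0.04  0.   -1.07 -0.52] F [ 1.  -0.1 -0.1] w 0.0633
side 195 214
```

View pics/side3c.png

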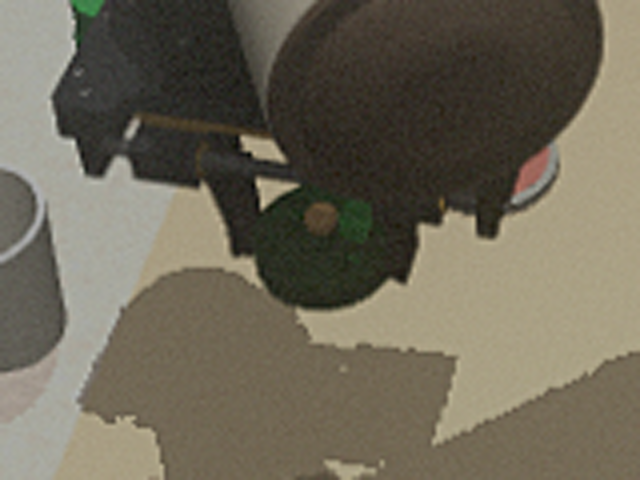

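```bash
python3 -m creep '[[[-0.004,0.002,0],[0.481,0.1425,0.001],1],[[-0.004,0.002,0],[0.481,0.1425,0.001],1],[[-0.004,0.002,0],[0.481,0.1425,0.001],1],[[-0.004,0.002,0],[0.481,0.1425,0.001],1],[[-0.004,0.002,0],[0.481,0.1425,0.001],1]]'; python3 go.py .4775 -.309 .155 180
```

```text
clock: 7.4
tool_pos: [0.5492, -0.07, 0.1571]
orientation: [-0.005, 0.708, -0.707, 0.003]
contact_force: [0.4, -0.6, -0.2]
grip_width: 0.0633
t 7.4 turn [-0.0108  0.0026  0.0014] shift [0.2389 0.072  0.0007] pos [ 0.5492 -0.07    0.1571] j [ 0.17  0.32 -0.27 -0.   -0.97 -0.16] F [ 0.4 -0.6 -0.2] w 0.0633
```

```bash
python3 -m creep '[[[-0.01,0.003,0.001],[0.239,0.072,0],1],[[-0.01,0.003,0.001],[0.239,0.072,0],1],[[-0.01,0.003,0.001],[0.239,0.072,0],1],[[-0.01,0.003,0.001],[0.239,0.072,0],1],[[-0.01,0.003,0.001],[0.239,0.072,0],1]]'; python3 go.py .4775 -.309 .06 180
```

```text
clock: 7.9
tool_pos: [0.4771, -0.3096, 0.1568]
orientation: [-0.0, 0.707, -0.707, 0.001]
contact_force: [1.4, -0.2, -0.8]
grip_width: 0.063
t 7.9 turn [-0.0022 -0.001   0.0005] shift [-0.0007 -0.0002  0.0968] pos [ 0.4771 -0.3096  0.1568] j [-0.29  0.34 -0.23  0.   -0.99  0.29] F [ 1.4 -0.2 -0.8] w 0.063
```

```bash
python3 -m creep '[[[-0.002,-0.001,0],[-0.0005,0,0.04],1],[[-0.002,-0.001,0],[-0.0005,0,0.08],1],[[-0.002,-0.001,0],[-0.0005,0,0.092],1],[[-0.002,-0.001,0],[-0.0005,0,0.092],1]]'
python3 - <<'E'
from h import *
import go
go.avg(4)
for n in("side","top"):
    p,d=imaging.grab_frame(n); cv2.imwrite(f"pics/{n}4.png",p); np.save(f"pics/{n}4.npy",d)
    s=monitor.observe()["tool_pos"]; u,v=proj(n,s)[0].astype(int); print(n,u,v)
    cv2.imwrite(f"pics/{n}4c.png",cv2.resize(p[v-60:v+60,u-80:u+80],(640,480),interpolation=cv2.INTER_CUBIC))
E
```

```text
clock: 8.3
tool_pos: [0.4763, -0.3089, 0.0637]
orientation: [0.001, 0.707, -0.707, -0.002]
contact_force: [0.9, -0.5, -0.1]
grip_width: 0.0634
avg pos [ 0.4788 -0.3094  0.0665] q [ 5.000e-04 -7.078e-01  7.064e-01 -1.500e-03] F [ 0.1  0.4 -0.3] w 0.0632 sd [0.0005 0.0001 0.0007]
side 299 111
top 410 220
```

View pics/side4c.png

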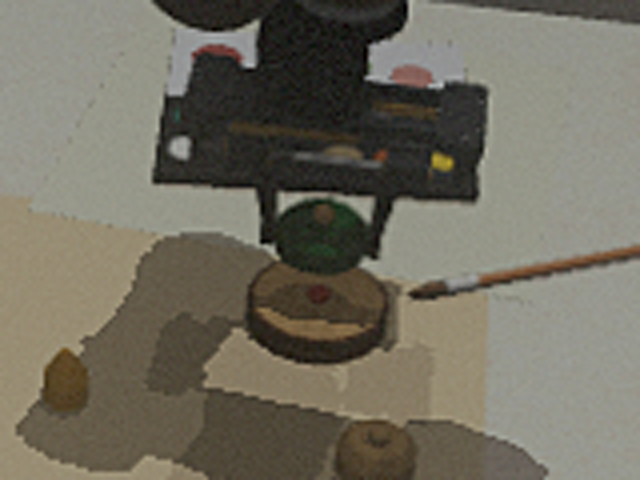

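View pics/top4c.png

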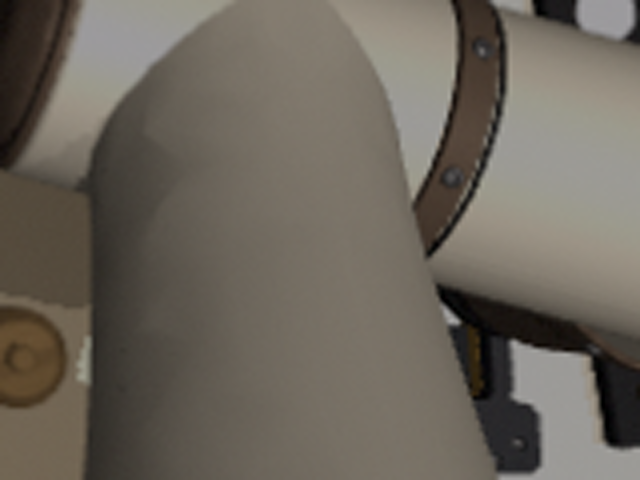

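```bash
cat >> h.py <<'E'
from scipy.optimize import least_squares
def cyl(x,y,parts):
    a=np.linspace(0,2*np.pi,64,endpoint=False)
    return np.concatenate([np.c_[x+r*np.cos(a),y+r*np.sin(a),np.full(64,z)] for r,z in parts])
def hullc(n,x,y,parts):
    h=cv2.convexHull(proj(n,cyl(x,y,parts)).astype(np.float32)); m=cv2.moments(h)
    return np.array([m["m10"],m["m01"]])/m["m00"], m["m00"]
def locate(n,uv,parts,x0):
    s=least_squares(lambda p:hullc(n,p[0],p[1],parts)[0]-uv,x0,diff_step=1e-3); return s.x
def blob(mask,near,r=12):
    k,l,st,c=cv2.connectedComponentsWithStats(mask.astype(np.uint8))
    i=min(range(1,k),key=lambda i:np.hypot(*(c[i]-near))-0.2*min(st[i,4],60)); return c[i],st[i,4]
E
python3 - <<'E'
from h import *
s0={n:cv2.imread(f"pics/{n}0.png").astype(int) for n in("top","side")}
for n,c in(("top",(403,222)),("side",(298,125))):
    p=s0[n]; print(n)
    u,v=c
    b=p[v-5:v+6,u-6:u+7]; print((b[...,2]-b[...,1]))
E
```

```text
top
[[ 29  29  28  27  29  28  29  28  29  29  29  29  30]
 [ 29  29  28  29  28  31  38  43  38  30  29  30  30]
 [ 28  29  25  26  50  80  90  90  68  40  30  27  28]
 [ 28  27  23  51  80  99 104 105 104  69  32  28  28]
 [ 27  28  23  68  92 104 107 106 107  98  35  28  28]
 [ 28  29  27  74  94 103 107 106 106 100  45  30  28]
 [ 29  29  28  57  85 104 106 106 109  87  38  29  29]
 [ 29  29  28  34  67  94  96 100  95  54  32  29  28]
 [ 29  29  27  28  33  51  63  65  40  32  29  27  27]
 [ 29  29  30  29  28  30  32  33  29  28  28  28  29]
 [ 28  28  29  30  29  30  28  29  29  28  28  30  29]]
side
[[24 22 24 23 25 22 23 19 24 24 22 23 24]
 [24 23 22 21 21 16 19 15 22 19 19 23 23]
 [23 21 25 21 28 55 63 61 38 17 22 22 21]
 [22 22 22 24 42 77 81 85 70 36 19 24 26]
 [23 23 22 25 43 64 76 81 81 35 24 25 23]
 [22 27 23 21 15 33 42 50 40 22 22 22 20]
 [24 21 24 22 15 17 22 25 22 24 22 23 22]
 [25 26 22 25 24 21 23 25 23 22 25 22 24]
 [21 22 25 25 22 23 24 21 25 25 23 25 22]
 [23 22 26 21 24 23 24 23 23 22 24 23 25]
 [22 23 22 25 20 24 24 21 22 21 22 23 28]]
```

Run:
```python
from h import *
I={k:cv2.imread(f"pics/{k}.png").astype(float) for k in("top0","side0","side4")}
def wc(p,c,r,bg,clip=None):
    u,v=c; b=p[v-r:v+r+1,u-r:u+r+1]; w=b[...,2]-b[...,1]; w=np.clip(w-bg,0,clip); w[w<10]=0
    V,U=np.mgrid[v-r:v+r+1,u-r:u+r+1]; return np.array([(U*w).sum(),(V*w).sum()])/w.sum()
peg=[(.0075,.02),(.0075,.027)]
for n,k,c,bg in(("top","top0",(403,222),29),("side","side0",(298,124),24)):
    uv=wc(I[k],c,6,bg,40); print(k,uv.round(2),"stand peg",locate(n,uv,peg,[.4775,-.31]).round(4))
# held tier green in side4
p=I["side4"]; 
for k,c,z,g in(("side4",(299,110),.0665-.0036,None),("side0",(204,263),0,None),("top0",(168,158),0,None)):
    n=k[:-1]; p=I[k]; m=(p[...,1]-p[...,2]>6)
    cc,a=blob(m,c)
    parts=[(.032,z),(.032,z+.016),(.024,z+.024)]
    x0=[.4785,-.3094] if k=="side4" else [.6193,.1719]
    print(k,cc.round(2),a,"model area",hullc(n,*x0,parts)[1],hullc(n,*x0,parts)[0],locate(n,cc,parts,x0).round(4))
    cv2.imwrite(f"pics/m_{k}.png",m*255)
```

```text
top0 [403.22 221.75] stand peg [ 0.4771 -0.313 ]
side0 [298.44 123.34] stand peg [ 0.479  -0.3116]
side4 [301.64 104.26] 61 model area 384.4973277610261 [300.04161322 109.73508066] [ 0.4769 -0.3356]
side0 [203.95 261.51] 512 model area 772.9415952567942 [204.00990708 263.07894566] [0.6204 0.1682]
top0 [167.64 158.35] 672 model area 782.8477289390285 [167.51348137 158.03888832] [0.6186 0.1716][ WARN:0@0.411] global loadsave.cpp:1063 imwrite_ Unsupported depth image for selected encoder is fallbacked to CV_8U.
```

Run:
```python
from h import *
def wall(P,c,R,z0,z1,dx=None):
    for it in range(6):
        m=(P[...,2]>z0)&(P[...,2]<z1)
        d=np.hypot(P[...,0]-c[0],P[...,1]-c[1]); m&=abs(d-R)<(.006 if it<3 else .004)
        if dx: m&=abs(P[...,0]-c[0])<dx
        q=P[m]
        s=least_squares(lambda p:np.hypot(q[:,0]-p[0],q[:,1]-p[1])-R,c,loss="soft_l1",f_scale=.001); c=s.x
    return c.round(4),len(q),np.abs(s.fun).mean().round(4)
Ps4=cloud("side",np.load("pics/side4.npy")); Ps0=cloud("side",np.load("pics/side0.npy")); Pt0=cloud("top",np.load("pics/top0.npy"))
b=.0665-.0036
print("tier4",wall(Ps4,[.4785,-.3094],.032,b+.001,b+.015,.022))
print("stand4",wall(Ps4,[.478,-.311],.05,.003,.017))
print("stand0",wall(Ps0,[.478,-.311],.05,.003,.017))
print("large0",wall(Ps0,[.6193,.1719],.032,.003,.015))
# heights of held tier
q=Ps4[(np.hypot(Ps4[...,0]-.4785,Ps4[...,1]+.3094)<.026)&(Ps4[...,2]>.05)&(Ps4[...,2]<.1)]
print(np.histogram(q[:,2],bins=np.arange(.05,.1,.003)))
```

```text
tier4 (array([ 0.4816, -0.3091]), 69, np.float64(0.001))
stand4 (array([ 0.4788, -0.31  ]), 129, np.float64(0.001))
stand0 (array([ 0.4785, -0.3099]), 137, np.float64(0.001))
large0 (array([0.6208, 0.1726]), 93, np.float64(0.0006))
(array([  0,   0,   0,   0,   0,   0,   0,   0,   0,   0,   2,  29, 103,
        24,  12,   2]), array([0.05 , 0.053, 0.056, 0.059, 0.062, 0.065, 0.068, 0.071, 0.074,
       0.077, 0.08 , 0.083, 0.086, 0.089, 0.092, 0.095, 0.098]))
```

```bash
python3 -c "
import go; go.avg(2); go.to(.477,-.311,.034,180)"
```

```text
avg pos [ 0.4782 -0.3092  0.0662] q [ 6.000e-04 -7.075e-01  7.067e-01 -1.200e-03] F [ 0.3  0.3 -1. ] w 0.0636 sd [0.0001 0.     0.0002]
t 8.7 turn [-0.0023 -0.0008  0.0012] shift [0.0018 0.0011 0.032 ] pos [ 0.4781 -0.3092  0.066 ] j [-0.29  0.45 -0.33  0.   -0.79  0.29] F [-0.3  0.7 -0.7] w 0.0636
```

```bash
python3 -m creep '[[[-0.002,-0.001,0.001],[0.002,0.001,0.015],1],[[-0.002,-0.001,0.001],[0.002,0.001,0.031],1],[[-0.002,-0.001,0.001],[0.002,0.001,0.031],1],[[-0.002,-0.001,0.001],[0.002,0.001,0.031],1]]'; python3 -c "
import go; go.avg(6); go.to(.477,-.311,.0285,180)"
```

```text
clock: 9.1
tool_pos: [0.4768, -0.3112, 0.0344]
orientation: [0.0, 0.707, -0.707, -0.001]
contact_force: [0.5, 0.1, 0.4]
grip_width: 0.0634
avg pos [ 0.4775 -0.3114  0.0355] q [ 4.000e-04 -7.072e-01  7.070e-01 -5.000e-04] F [-0.1  0.  -0.5] w 0.0634 sd [0.0001 0.     0.0002]
t 9.4 turn [-0.0014 -0.0001  0.0001] shift [-0.0003  0.0005  0.0071] pos [ 0.4775 -0.3113  0.0356] j [-0.29  0.49 -0.35 -0.   -0.72  0.29] F [-0.8  1.  -0.3] w 0.0634
```

```bash
python3 -m creep '[[[-0.001,0,0],[0,0.0005,0.003],1],[[-0.001,0,0],[0,0.0005,0.005],1],[[-0.001,0,0],[0,0.0005,0.007],1],[[-0.001,0,0],[0,0.0005,0.007],1]]'; python3 -c "
import go; go.avg(4); go.to(.477,-.311,.0245,180)"
```

```text
clock: 9.8
tool_pos: [0.4767, -0.3112, 0.0281]
orientation: [0.0, 0.707, -0.707, -0.0]
contact_force: [-0.2, -0.2, -0.1]
grip_width: 0.0634
avg pos [ 0.477  -0.3113  0.0285] q [ 0.000e+00 -7.072e-01  7.070e-01 -1.000e-04] F [-0.3  0.2 -0.7] w 0.0634 sd [0.0001 0.     0.0001]
t 10.0 turn [-0.0004 -0.0001  0.0002] shift [-0.0003  0.      0.0041] pos [ 0.477  -0.3113  0.0286] j [-0.29  0.5  -0.36 -0.   -0.71  0.29] F [-0.  -0.3 -0.3] w 0.0632
```

No contact at 2 mm below the peg top, so the tier has gone over the peg. I continue down.

```bash
python3 -m creep '[[[0,0,0],[0,0,0.002],1],[[0,0,0],[0,0,0.004],1],[[0,0,0],[0,0,0.004],1]]'; python3 -c "
import go; go.avg(4); go.to(.477,-.311,.0235,180)"
```

```text
clock: 10.3
tool_pos: [0.4768, -0.3112, 0.0242]
orientation: [0.0, 0.707, -0.707, -0.0]
contact_force: [0.1, 0.3, -0.5]
grip_width: 0.0634
avg pos [ 0.477  -0.3113  0.0245] q [ 0.000e+00 -7.072e-01  7.070e-01 -1.000e-04] F [-0.6  0.  -0.8] w 0.0632 sd [0.0001 0.     0.0001]
t 10.5 turn [-0.0005 -0.0002  0.0002] shift [-0.0004  0.0001  0.0011] pos [ 0.4771 -0.3114  0.0246] j [-0.29  0.51 -0.36  0.   -0.7   0.29] F [-0.7 -0.9 -1.5] w 0.0633
```

```bash
python3 -m creep '[[[0,0,0],[0,0,0.001],1],[[0,0,0],[0,0,0.001],1],[[0,0,0],[0,0,0.001],0.5],[[0,0,0],[0,0,0.001],0],[[0,0,0],[0,0,0.001],0]]'; python3 -m creep '[[[0,0,0],[0,0,0],0],[[0,0,0],[0,0,-0.02],0],[[0,0,0],[0,0,-0.07],0],[[0,0,0],[0,0,-0.12],0],[[0,0,0],[0,0,-0.14],0]]'; python3 -c "
import go; go.to(.458,.003,.155,180)"
```

```text
clock: 11.0
tool_pos: [0.4772, -0.3114, 0.0237]
orientation: [-0.0, 0.707, -0.707, 0.0]
contact_force: [0.1, -0.2, 0.4]
grip_width: 0.0723
clock: 11.5
tool_pos: [0.4795, -0.3126, 0.1694]
orientation: [-0.002, 0.708, -0.707, 0.005]
contact_force: [0.1, 0.0, 0.5]
grip_width: 0.0869
t 11.5 turn [-0.0093 -0.0047  0.0014] shift [-0.3157  0.0212  0.0128] pos [ 0.4795 -0.3126  0.1694] j [-0.29  0.33 -0.21  0.   -1.02  0.29] F [0.1 0.  0.5] w 0.0869
```

```bash
python3 -m creep '[[[-0.009,-0.005,0],[-0.316,0.021,0.01],0],[[-0.009,-0.005,0],[-0.316,0.021,0.01],0],[[-0.009,-0.005,0],[-0.316,0.021,0.01],0],[[-0.009,-0.005,0],[-0.316,0.021,0.01],0],[[-0.009,-0.005,0],[-0.316,0.021,0.01],0]]'
python3 - <<'E'
from h import *
import go
go.to(.457,.0027,.06,180)
p,d=imaging.grab_frame("side"); cv2.imwrite("pics/side5.png",p); np.save("pics/side5.npy",d)
cv2.imwrite("pics/side5c.png",cv2.resize(p[70:170,230:370],(700,500),interpolation=cv2.INTER_CUBIC))
E
```

```text
clock: 12.0
tool_pos: [0.4617, -0.0601, 0.1594]
orientation: [-0.001, 0.707, -0.707, 0.0]
contact_force: [1.3, 0.0, -0.2]
grip_width: 0.0869
t 12.0 turn [-0.0013  0.0005  0.001 ] shift [-0.0628  0.0048  0.0994] pos [ 0.4617 -0.0601  0.1594] j [ 0.22  0.17 -0.46 -0.   -0.93 -0.22] F [ 1.3  0.  -0.2] w 0.0869
```

View pics/side5c.png

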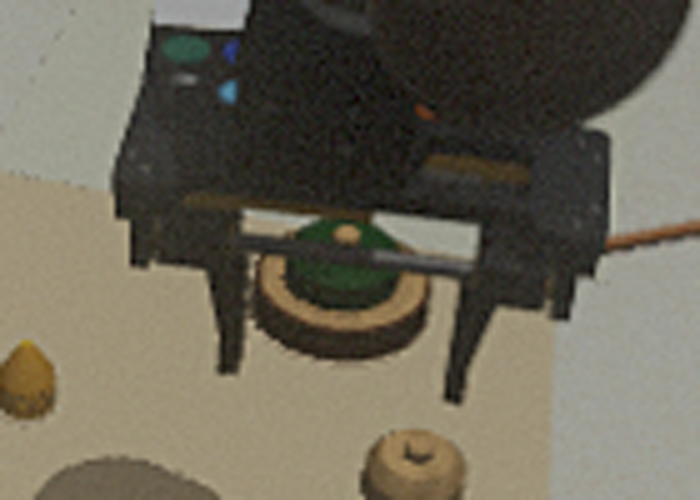

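The dark green tier sits flat on the stand, with its peg at about (347,233) in the crop. Next is the medium tier.

```bash
python3 -m creep '[[[-0.001,0,0.001],[-0.063,0.005,0.04],0],[[-0.001,0,0.001],[-0.063,0.005,0.08],0],[[-0.001,0,0.001],[-0.063,0.005,0.1],0],[[-0.001,0,0.001],[-0.063,0.005,0.1],0],[[-0.001,0,0.001],[-0.063,0.005,0.1],0]]'
python3 - <<'E'
import go
go.avg(3)
go.to(.457,.0027,.0035,180)
E
```

```text
clock: 12.55
tool_pos: [0.4568, 0.0084, 0.0599]
orientation: [-0.001, 0.71, -0.705, -0.0]
contact_force: [-0.2, 0.3, 0.6]
grip_width: 0.0868
avg pos [0.4577 0.0083 0.061 ] q [ 2.500e-03 -7.093e-01  7.049e-01 -4.000e-04] F [ 0.  -0.4  0.2] w 0.0872 sd [0.0001 0.     0.0002]
t 12.7 turn [-0.0046  0.0034  0.0057] shift [0.0058 0.0011 0.0577] pos [0.4578 0.0083 0.0612] j [ 0.37  0.3  -0.6  -0.   -0.66 -0.37] F [ 0.  -1.  -0.2] w 0.0873
```

```bash
python3 -m creep '[[[-0.005,0.003,0.006],[0.006,0.001,0.02],0],[[-0.005,0.003,0.006],[0.006,0.001,0.04],0],[[-0.005,0.003,0.006],[0.006,0.001,0.0575],0],[[-0.005,0.003,0.006],[0.006,0.001,0.0575],0],[[-0.005,0.003,0.006],[0.006,0.001,0.0575],0]]'
python3 - <<'E'
import go
go.avg(2)
go.to(.457,.0027,.0035,180)
E
```

```text
clock: 13.2
tool_pos: [0.458, 0.0023, 0.0048]
orientation: [0.001, -0.707, 0.707, -0.0]
contact_force: [-0.3, 0.7, 1.4]
grip_width: 0.0872
avg pos [0.4583 0.0026 0.005 ] q [ 1.300e-03 -7.070e-01  7.073e-01 -5.000e-04] F [0.2 0.1 0.3] w 0.087 sd [0.     0.0001 0.    ]
t 13.3 turn [-0.0026  0.0013 -0.0003] shift [-0.      0.0013  0.0016] pos [0.4583 0.0027 0.0051] j [ 0.36  0.41 -0.66 -0.   -0.51 -0.36] F [-0.4  0.7 -0.1] w 0.087
```

Grip, open, turn a quarter, and grip again.

```bash
python3 -m creep '[[[-0.003,0.001,0],[0,0.001,0.0015],0.4],[[-0.003,0.001,0],[0,0.001,0.0015],1],[[-0.003,0.001,0],[0,0.001,0.0015],1],[[-0.003,0.001,0],[0,0.001,0.0015],1],[[-0.003,0.001,0],[0,0.001,0.0015],1]]'; python3 -m creep '[[[0,0,0],[0,0,0],1],[[0,0,0],[0,0,0],1],[[0,0,0],[0,0,0],0],[[0,0,0],[0,0,0],0],[[0,0,0],[0,0,0],0]]';  python3 -m creep '[[[0,0,0.1],[0,0,0],0],[[0,0,0.25],[0,0,0],0],[[0,0,0.4],[0,0,0],0],[[0,0,0.55],[0,0,0],0],[[0,0,0.7],[0,0,0],0]]';python3 go.py .457 .0027 .0035 90
```

```text
clock: 13.8
tool_pos: [0.4573, 0.0027, 0.0036]
orientation: [-0.0, -0.707, 0.707, 0.0]
contact_force: [0.4, -0.4, 0.3]
grip_width: 0.0551
clock: 14.3
tool_pos: [0.4573, 0.0027, 0.0036]
orientation: [-0.0, -0.707, 0.707, 0.0]
contact_force: [-0.8, -0.2, 0.6]
grip_width: 0.0669
clock: 14.8
tool_pos: [0.4573, 0.0027, 0.0036]
orientation: [-0.0, -0.419, 0.908, 0.0]
contact_force: [-0.7, 0.4, 0.2]
grip_width: 0.0871
t 14.8 turn [ 4.000e-04 -2.000e-04  8.642e-01] shift [0.0002 0.0002 0.0001] pos [0.4573 0.0027 0.0036] j [ 0.36  0.41 -0.66 -0.   -0.51 -1.07] F [-0.7  0.4  0.2] w 0.0871
```

```bash
python3 -m creep '[[[0,0,0.15],[0,0,0],0],[[0,0,0.3],[0,0,0],0],[[0,0,0.45],[0,0,0],0],[[0,0,0.6],[0,0,0],0],[[0,0,0.75],[0,0,0],0]]'; python3 -m creep '[[[0,0,0.114],[0,0,0],0],[[0,0,0.114],[0,0,0],0],[[0,0,0.114],[0,0,0],1],[[0,0,0.114],[0,0,0],1],[[0,0,0.114],[0,0,0],1]]';  python3 -m creep '[[[0,0,0],[0,0,0],1],[[0,0,0],[0,0,0],1],[[0,0,0],[0,0,0],1],[[0,0,0],[0,0,0],1],[[0,0,0],[0,0,0],1]]';python3 go.py .457 .0027 .0035 90
```

```text
clock: 15.3
tool_pos: [0.4573, 0.0027, 0.0035]
orientation: [-0.0, -0.057, 0.998, 0.0]
contact_force: [0.3, -0.6, -0.5]
grip_width: 0.0868
clock: 15.8
tool_pos: [0.4573, 0.0027, 0.0035]
orientation: [-0.0, -0.001, 1.0, 0.0]
contact_force: [0.0, -0.6, -0.1]
grip_width: 0.0703
clock: 16.3
tool_pos: [0.4573, 0.0027, 0.0035]
orientation: [-0.0, -0.001, 1.0, 0.0]
contact_force: [-0.2, 0.1, 0.6]
grip_width: 0.0506
t 16.3 turn [ 0.0003 -0.0004  0.0014] shift [0.0003 0.     0.    ] pos [0.4573 0.0027 0.0035] j [ 0.36  0.41 -0.66 -0.   -0.51 -1.93] F [-0.2  0.1  0.6] w 0.0506
```

```bash
python3 -m creep '[[[0,0,0],[0,0,-0.015],1],[[0,0,0],[0,0,-0.05],1],[[0,0,0],[0,0,-0.1],1],[[0,0,0],[0,0,-0.12],1]]';python3 go.py .4772 -.3113 .12 90
```

```text
clock: 16.7
tool_pos: [0.4595, 0.0031, 0.1276]
orientation: [0.003, -0.001, 1.0, 0.001]
contact_force: [0.6, -0.0, 0.1]
grip_width: 0.0507
t 16.7 turn [0.0018 0.0066 0.0023] shift [-0.0169 -0.3145  0.0071] pos [0.4595 0.0031 0.1276] j [ 0.36  0.2  -0.52  0.   -0.84 -1.93] F [ 0.6 -0.   0.1] w 0.0507
```

```bash
python3 -m creep '[[[0.002,0.007,0.002],[-0.017,-0.3145,0],1],[[0.002,0.007,0.002],[-0.017,-0.3145,0],1],[[0.002,0.007,0.002],[-0.017,-0.3145,0],1],[[0.002,0.007,0.002],[-0.017,-0.3145,0],1],[[0.002,0.007,0.002],[-0.017,-0.3145,0],1]]';python3 go.py .4772 -.3113 .12 90
```

```text
clock: 17.2
tool_pos: [0.4728, -0.2487, 0.1264]
orientation: [-0.0, -0.0, 1.0, -0.0]
contact_force: [1.7, 0.7, 0.3]
grip_width: 0.0507
t 17.2 turn [-0.0001 -0.0004  0.0006] shift [-0.0044 -0.0626  0.0064] pos [ 0.4728 -0.2487  0.1264] j [-0.18  0.32 -0.35  0.   -0.9  -1.39] F [1.7 0.7 0.3] w 0.0507
```

```bash
python3 -m creep '[[[0,0,0.001],[-0.0045,-0.0625,0.006],1],[[0,0,0.001],[-0.0045,-0.0625,0.006],1],[[0,0,0.001],[-0.0045,-0.0625,0.006],1],[[0,0,0.001],[-0.0045,-0.0625,0.006],1]]';python3 go.py .4772 -.3113 .06 90
```

```text
clock: 17.6
tool_pos: [0.4768, -0.3106, 0.12]
orientation: [-0.001, 0.0, 1.0, 0.0]
contact_force: [-0.4, 0.6, -0.6]
grip_width: 0.051
t 17.6 turn [ 0.0007 -0.0015 -0.0008] shift [-0.0005 -0.0007  0.06  ] pos [ 0.4768 -0.3106  0.12  ] j [-0.29  0.39 -0.27 -0.   -0.92 -1.28] F [-0.4  0.6 -0.6] w 0.051
```

```bash
python3 -m creep '[[[0.001,-0.001,0],[-0.0005,-0.0005,0.03],1],[[0.001,-0.001,0],[-0.0005,-0.0005,0.055],1],[[0.001,-0.001,0],[-0.0005,-0.0005,0.06],1],[[0.001,-0.001,0],[-0.0005,-0.0005,0.06],1]]';python3 - <<'E'
from h import *
import go
go.avg(3)
p,d=imaging.grab_frame("side"); cv2.imwrite("pics/side6.png",p); np.save("pics/side6.npy",d)
cv2.imwrite("pics/side6c.png",cv2.resize(p[70:170,230:370],(700,500),interpolation=cv2.INTER_CUBIC))
go.to(.4772,-.3113,.0525,90)
E
```

```text
clock: 18.0
tool_pos: [0.477, -0.3097, 0.0598]
orientation: [-0.001, -0.001, 1.0, 0.0]
contact_force: [0.2, 0.3, 0.1]
grip_width: 0.0512
avg pos [ 0.4782 -0.3106  0.0612] q [ 6.e-04 -4.e-04  1.e+00 -6.e-04] F [0.  0.1 0.2] w 0.0508 sd [0.0002 0.0002 0.0003]
t 18.2 turn [-0.0013  0.0021  0.0001] shift [ 0.0011 -0.0002  0.009 ] pos [ 0.4783 -0.311   0.0615] j [-0.29  0.46 -0.33  0.   -0.78 -1.28] F [-0.6  0.6 -0.4] w 0.0508
```

View pics/side6c.png

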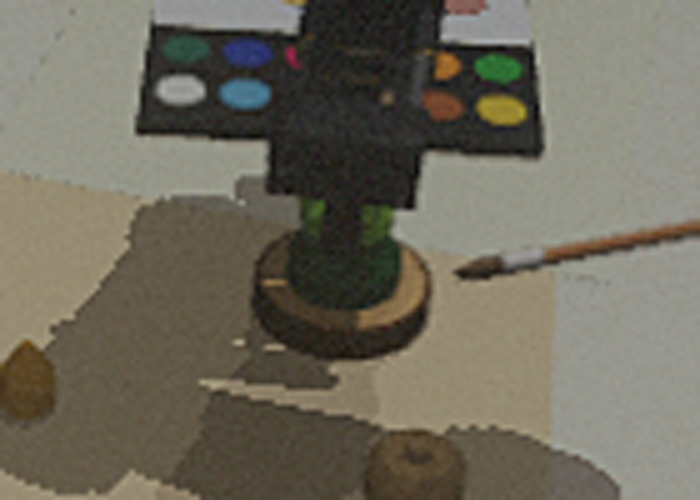

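The light green tier is held just above the dark one, with its centre near (345,220) over the large tier's centre at about (343,270). I lower it.

```bash
python3 -m creep '[[[-0.001,0.002,0],[0.001,0,0.003],1],[[-0.001,0.002,0],[0.001,0,0.006],1],[[-0.001,0.002,0],[0.001,0,0.009],1],[[-0.001,0.002,0],[0.001,0,0.009],1]]';python3 - <<'E'
import go
go.avg(3)
go.to(.4772,-.3113,.0485,90)
E
```

```text
clock: 18.6
tool_pos: [0.4769, -0.3109, 0.052]
orientation: [-0.0, 0.0, 1.0, 0.0]
contact_force: [0.3, 0.2, -0.1]
grip_width: 0.0509
avg pos [ 0.4772 -0.3111  0.0523] q [-1.e-04  0.e+00  1.e+00 -1.e-04] F [-0.2 -0.3 -0.1] w 0.0506 sd [0.0001 0.0001 0.0001]
t 18.8 turn [-0.0003 -0.      0.    ] shift [ 0.0001 -0.0002  0.0039] pos [ 0.4773 -0.3111  0.0524] j [-0.29  0.47 -0.34  0.   -0.76 -1.28] F [-1.3  0.3  0.1] w 0.0506
```

```bash
python3 -m creep '[[[0,0,0],[0,0,0.002],1],[[0,0,0],[0,0,0.004],1],[[0,0,0],[0,0,0.0045],1],[[0,0,0],[0,0,0.0045],1]]';python3 - <<'E'
import go
go.avg(3)
go.to(.4772,-.3113,.0475,90)
E
```

```text
clock: 19.15
tool_pos: [0.4772, -0.3111, 0.0478]
orientation: [-0.0, -0.0, 1.0, -0.0]
contact_force: [-0.2, 0.4, -0.2]
grip_width: 0.0506
avg pos [ 0.4773 -0.3111  0.0479] q [-0.e+00 -0.e+00  1.e+00 -2.e-04] F [ 0.6 -0.  -0.6] w 0.0508 sd [0. 0. 0.]
t 19.3 turn [-0.0004  0.      0.0001] shift [ 0.0001 -0.0002  0.0004] pos [ 0.4773 -0.3111  0.0479] j [-0.29  0.48 -0.34  0.   -0.75 -1.28] F [ 0.3 -0.4 -0.4] w 0.0509
```

```bash
python3 -m creep '[[[0,0,0],[0,0,0.0005],1],[[0,0,0],[0,0,0.0005],0.5],[[0,0,0],[0,0,0.0005],0],[[0,0,0],[0,0,0.0005],0],[[0,0,0],[0,0,0.0005],0]]'; python3 -m creep '[[[0,0,0],[0,0,0],0],[[0,0,0],[0,0,-0.02],0],[[0,0,0],[0,0,-0.06],0],[[0,0,0],[0,0,-0.1],0],[[0,0,0],[0,0,-0.1],0]]'; python3 go.py .439 .1675 .12 90
```

```text
clock: 19.8
tool_pos: [0.4773, -0.3111, 0.0475]
orientation: [0.0, -0.0, 1.0, -0.0]
contact_force: [1.5, -0.0, 0.8]
grip_width: 0.0673
clock: 20.3
tool_pos: [0.4809, -0.3128, 0.1538]
orientation: [0.006, -0.001, 1.0, -0.003]
contact_force: [1.3, 0.1, -0.3]
grip_width: 0.0872
t 20.3 turn [-0.006   0.0117  0.0014] shift [0.0416 0.4806 0.0304] pos [ 0.4809 -0.3128  0.1538] j [-0.29  0.35 -0.23  0.   -0.98 -1.28] F [ 1.3  0.1 -0.3] w 0.0872
```

```bash
python3 -m creep '[[[-0.006,0.012,0.001],[0.041,0.48,0],0],[[-0.006,0.012,0.001],[0.041,0.48,0],0],[[-0.006,0.012,0.001],[0.041,0.48,0],0],[[-0.006,0.012,0.001],[0.041,0.48,0],0],[[-0.006,0.012,0.001],[0.041,0.48,0],0]]';python3 go.py .439 .1675 .12 90
python3 - <<'E'
from h import *
p,d=imaging.grab_frame("side"); cv2.imwrite("pics/side7.png",p); np.save("pics/side7.npy",d)
cv2.imwrite("pics/side7c.png",cv2.resize(p[60:260,200:400],(600,600),interpolation=cv2.INTER_CUBIC))
E
```

```text
clock: 20.8
tool_pos: [0.4569, -0.0602, 0.1489]
orientation: [0.0, -0.0, 1.0, 0.0]
contact_force: [1.8, 0.6, 0.4]
grip_width: 0.0864
t 20.8 turn [0.0001 0.     0.    ] shift [0.0179 0.2277 0.029 ] pos [ 0.4569 -0.0602  0.1489] j [ 0.22  0.18 -0.49 -0.   -0.9  -1.79] F [1.8 0.6 0.4] w 0.0864
```

View pics/side7c.png

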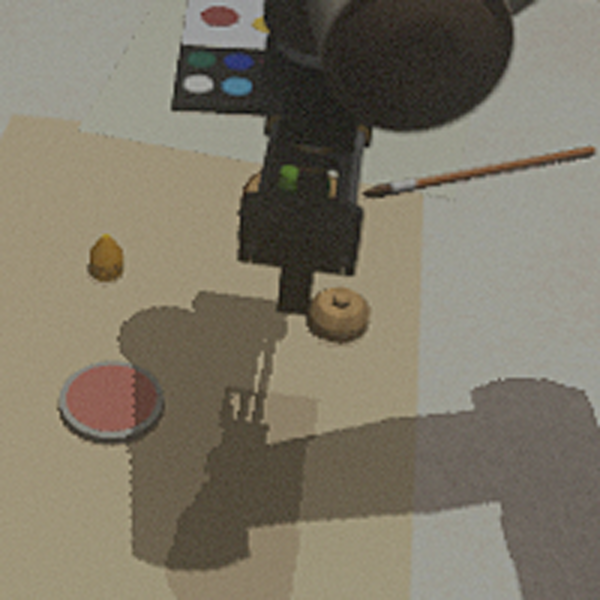

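```bash
python3 -m creep '[[[0,0,0],[0.018,0.228,0.03],0],[[0,0,0],[0.018,0.228,0.03],0],[[0,0,0],[0.018,0.228,0.03],0],[[0,0,0],[0.018,0.228,0.03],0],[[0,0,0],[0.018,0.228,0.03],0]]';python3 go.py .439 .1675 .06 90
python3 - <<'E'
from h import *
p,d=imaging.grab_frame("side"); cv2.imwrite("pics/side8.png",p); np.save("pics/side8.npy",d)
cv2.imwrite("pics/side8c.png",cv2.resize(p[70:170,230:370],(700,500),interpolation=cv2.INTER_CUBIC))
E
```

```text
clock: 21.35
tool_pos: [0.4369, 0.1756, 0.1193]
orientation: [0.001, -0.004, 1.0, 0.001]
contact_force: [1.0, 0.8, 0.8]
grip_width: 0.087
t 21.4 turn [0.0022 0.0013 0.0079] shift [-0.002  -0.0082  0.0592] pos [0.4369 0.1756 0.1193] j [ 0.73  0.23 -0.51 -0.   -0.83 -2.29] F [1.  0.8 0.8] w 0.087
```

View pics/side8c.png

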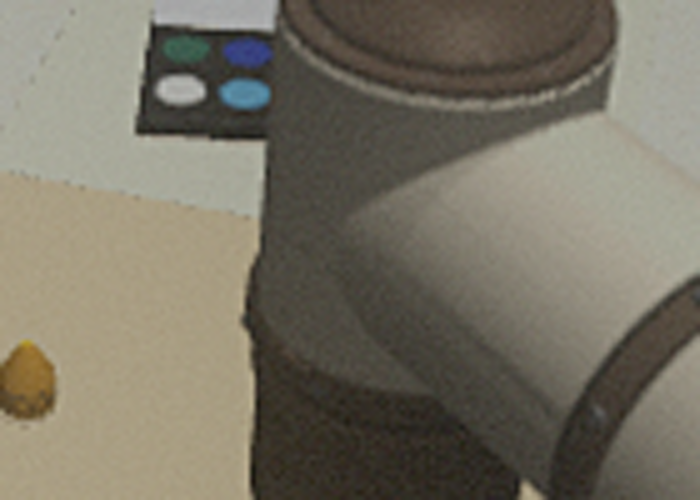

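View pics/side8.png

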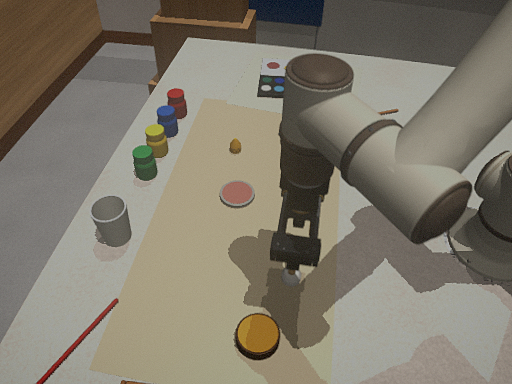

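```bash
python3 -m creep '[[[0.002,0.001,0.008],[-0.002,-0.008,0.03],0],[[0.002,0.001,0.008],[-0.002,-0.008,0.059],0],[[0.002,0.001,0.008],[-0.002,-0.008,0.059],0],[[0.002,0.001,0.008],[-0.002,-0.008,0.059],0]]'
python3 - <<'E'
from h import *
import go
p,d=imaging.grab_frame("top"); cv2.imwrite("pics/top9.png",p); np.save("pics/top9.npy",d)
cv2.imwrite("pics/top9c.png",np.hstack([cv2.resize(p[v-30:v+30,u-30:u+30],(390,390),interpolation=cv2.INTER_CUBIC) for u,v in((405,222),(170,245))]))
go.to(.439,.1675,.0035,90)
E
```

```text
clock: 21.8
tool_pos: [0.4401, 0.1713, 0.06]
orientation: [0.001, -0.002, 1.0, 0.0]
contact_force: [0.4, 1.2, -0.4]
grip_width: 0.087
t 21.9 turn [0.0022 0.0032 0.0032] shift [ 0.0019 -0.0044  0.0572] pos [0.4407 0.1718 0.0608] j [ 0.72  0.32 -0.57  0.   -0.67 -2.28] F [ 1.3 -0.   0.6] w 0.0867
```

View pics/top9c.png

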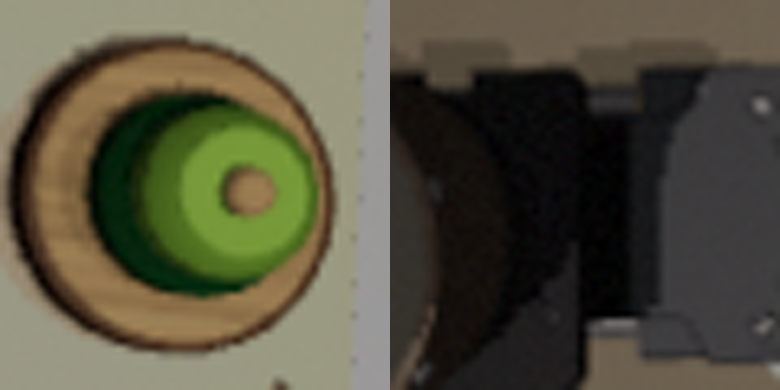

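The light green tier stands on the dark one, upright and leaning only by perspective. I go down to the white tier.

```bash
python3 -m creep '[[[0.002,0.003,0.003],[0.002,-0.0045,0.02],0],[[0.002,0.003,0.003],[0.002,-0.0045,0.04],0],[[0.002,0.003,0.003],[0.002,-0.0045,0.057],0],[[0.002,0.003,0.003],[0.002,-0.0045,0.057],0],[[0.002,0.003,0.003],[0.002,-0.0045,0.057],0]]'
python3 - <<'E'
import go
go.avg(3)
go.to(.439,.1675,.0035,90)
E
```

```text
clock: 22.35
tool_pos: [0.4399, 0.1679, 0.005]
orientation: [0.001, -0.0, 1.0, 0.001]
contact_force: [-0.2, 0.0, 0.4]
grip_width: 0.0868
avg pos [0.4399 0.1681 0.0052] q [ 1.4e-03 -2.0e-04  1.0e+00  1.0e-03] F [-0.  -0.2 -0.1] w 0.0869 sd [0.0001 0.     0.    ]
t 22.5 turn [0.0021 0.0027 0.0004] shift [ 0.0008 -0.0006  0.0016] pos [0.4398 0.1681 0.0051] j [ 0.71  0.42 -0.63  0.   -0.52 -2.28] F [-0.4 -1.  -0.9] w 0.0868
```

```bash
python3 -m creep '[[[0.002,0.003,0],[0.001,-0.0005,0.0015],1],[[0.002,0.003,0],[0.001,-0.0005,0.0015],1],[[0.002,0.003,0],[0.001,-0.0005,0.0015],1],[[0.002,0.003,0],[0.001,-0.0005,0.0015],1],[[0.002,0.003,0],[0.001,-0.0005,0.0015],1]]'; python3 -m creep '[[[0,0,0],[0,0,0],1],[[0,0,0],[0,0,0],1],[[0,0,0],[0,0,0],1],[[0,0,0],[0,0,0],1],[[0,0,0],[0,0,0],1]]';  python3 -m creep '[[[0,0,0],[0,0,0],0.2],[[0,0,0],[0,0,0],0.2],[[0,0,0],[0,0,0],0.2],[[0,0,0],[0,0,0],0.2],[[0,0,-0.1],[0,0,0],0.2]]';python3 go.py .439 .1675 .0035 180
```

```text
clock: 23.0
tool_pos: [0.4388, 0.1675, 0.0036]
orientation: [-0.0, -0.0, 1.0, 0.0]
contact_force: [-0.6, -0.1, 0.6]
grip_width: 0.0548
clock: 23.5
tool_pos: [0.4388, 0.1675, 0.0036]
orientation: [-0.0, -0.0, 1.0, -0.0]
contact_force: [-0.4, -0.5, -0.7]
grip_width: 0.0386
clock: 24.0
tool_pos: [0.4388, 0.1675, 0.0036]
orientation: [-0.0, -0.051, 0.999, 0.0]
contact_force: [-1.0, -0.5, 0.3]
grip_width: 0.067
t 24.0 turn [ 4.000e-04 -4.000e-04 -1.468e+00] shift [-0.0002 -0.0001  0.0001] pos [0.4388 0.1675 0.0036] j [ 0.71  0.42 -0.63 -0.   -0.52 -2.18] F [-1.  -0.5  0.3] w 0.067
```

```bash
python3 -m creep '[[[0,0,-0.15],[0,0,0],0.2],[[0,0,-0.3],[0,0,0],0.2],[[0,0,-0.45],[0,0,0],0.2],[[0,0,-0.6],[0,0,0],0.2],[[0,0,-0.75],[0,0,0],0.2]]'; python3 -m creep '[[[0,0,-0.15],[0,0,0],0.2],[[0,0,-0.3],[0,0,0],0.2],[[0,0,-0.45],[0,0,0],0.2],[[0,0,-0.6],[0,0,0],0.2],[[0,0,-0.72],[0,0,0],0.2]]';python3 go.py .439 .1675 .0035 180
```

```text
clock: 24.5
tool_pos: [0.4388, 0.1675, 0.0036]
orientation: [-0.0, -0.415, 0.91, 0.0]
contact_force: [0.9, -0.2, -0.8]
grip_width: 0.0691
clock: 25.0
tool_pos: [0.4388, 0.1675, 0.0036]
orientation: [0.0, 0.711, -0.703, -0.0]
contact_force: [1.2, 1.2, 0.2]
grip_width: 0.0694
t 25.0 turn [ 0.0005 -0.      0.0114] shift [ 0.     -0.0002  0.0001] pos [0.4388 0.1675 0.0036] j [ 0.71  0.42 -0.63 -0.   -0.52 -0.7 ] F [1.2 1.2 0.2] w 0.0694
```

```bash
python3 -m creep '[[[0,0,0.011],[0,0,0],0.3],[[0,0,0.011],[0,0,0],1],[[0,0,0.011],[0,0,0],1],[[0,0,0.011],[0,0,0],1],[[0,0,0.011],[0,0,0],1]]'; python3 -m creep '[[[0,0,0],[0,0,0],1],[[0,0,0],[0,0,0],1],[[0,0,0],[0,0,0],1],[[0,0,0],[0,0,0],1],[[0,0,0],[0,0,0],1]]';python3 go.py .439 .1675 .0035 180
```

```text
clock: 25.5
tool_pos: [0.4388, 0.1675, 0.0036]
orientation: [-0.0, -0.707, 0.707, 0.0]
contact_force: [-1.0, 0.9, 0.3]
grip_width: 0.0387
clock: 26.0
tool_pos: [0.4388, 0.1675, 0.0036]
orientation: [-0.0, -0.707, 0.707, 0.0]
contact_force: [0.2, 0.0, -0.2]
grip_width: 0.0387
t 26.0 turn [ 0.0006 -0.     -0.0003] shift [ 0.     -0.0002  0.0001] pos [0.4388 0.1675 0.0036] j [ 0.71  0.42 -0.63 -0.   -0.52 -0.71] F [ 0.2  0.  -0.2] w 0.0387
```

```bash
python3 -m creep '[[[0,0,0],[0,0,-0.015],1],[[0,0,0],[0,0,-0.05],1],[[0,0,0],[0,0,-0.1],1],[[0,0,0],[0,0,-0.14],1],[[0,0,0],[0,0,-0.14],1]]';python3 go.py .4772 -.3113 .14 180
```

```text
clock: 26.5
tool_pos: [0.4421, 0.1697, 0.1494]
orientation: [-0.006, 0.707, -0.707, 0.001]
contact_force: [0.4, 0.7, -0.0]
grip_width: 0.0386
t 26.5 turn [-0.0104  0.0074  0.0009] shift [ 0.4811 -0.0345  0.0062] pos [0.4421 0.1697 0.1494] j [ 0.71  0.19 -0.47  0.   -0.9  -0.71] F [ 0.4  0.7 -0. ] w 0.0386
```

```bash
python3 -m creep '[[[-0.01,0.007,0.001],[0.481,-0.0345,0.005],1],[[-0.01,0.007,0.001],[0.481,-0.0345,0.005],1],[[-0.01,0.007,0.001],[0.481,-0.0345,0.005],1],[[-0.01,0.007,0.001],[0.481,-0.0345,0.005],1],[[-0.01,0.007,0.001],[0.481,-0.0345,0.005],1]]';python3 go.py .4772 -.3113 .14 180
```

```text
clock: 27.0
tool_pos: [0.4581, -0.0835, 0.1419]
orientation: [-0.0, 0.707, -0.707, -0.0]
contact_force: [0.3, -0.4, 0.5]
grip_width: 0.0386
t 27.0 turn [0.0001 0.0005 0.0005] shift [ 0.2278 -0.019   0.0017] pos [ 0.4581 -0.0835  0.1419] j [ 0.17  0.2  -0.49 -0.   -0.89 -0.17] F [ 0.3 -0.4  0.5] w 0.0386
```

```bash
python3 -m creep '[[[0,0,0],[0.228,-0.019,0],1],[[0,0,0],[0.228,-0.019,0],1],[[0,0,0],[0.228,-0.019,0],1],[[0,0,0],[0.228,-0.019,0],1],[[0,0,0],[0.228,-0.019,0],1]]';python3 - <<'E'
from h import *
import go
go.avg(2)
p,d=imaging.grab_frame("side"); cv2.imwrite("pics/side10.png",p); np.save("pics/side10.npy",d)
cv2.imwrite("pics/side10c.png",cv2.resize(p[50:170,220:380],(640,480),interpolation=cv2.INTER_CUBIC))
go.to(.4772,-.3113,.085,180)
E
```

```text
clock: 27.5
tool_pos: [0.4766, -0.3145, 0.1405]
orientation: [-0.0, -0.706, 0.708, 0.001]
contact_force: [0.5, 0.6, -0.5]
grip_width: 0.0386
avg pos [ 0.477  -0.316   0.1402] q [-5.000e-04 -7.056e-01  7.086e-01  4.000e-04] F [ 0.8 -1.   0.7] w 0.0387 sd [0.0003 0.0012 0.0001]
t 27.6 turn [ 0.0023  0.0016 -0.0033] shift [-0.0015 -0.001   0.0551] pos [ 0.4763 -0.3129  0.1401] j [-0.3   0.37 -0.24 -0.   -0.96  0.29] F [-0.3  0.6  0.2] w 0.0388
```

View pics/side10c.png

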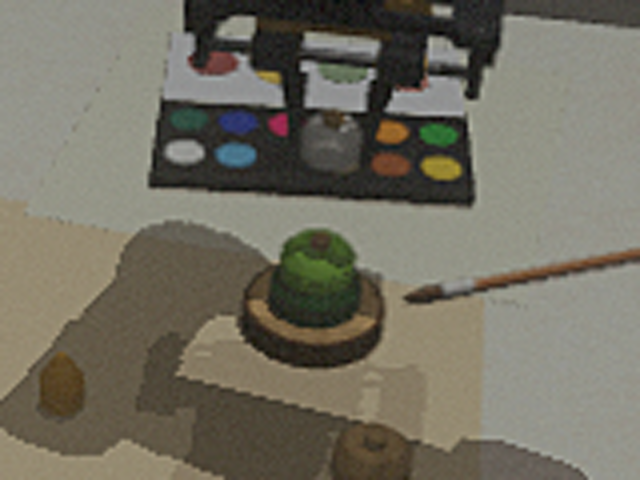

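The stack stands straight and the white tier is held level above it, near (332,145) in the crop. I descend.

```bash
python3 -m creep '[[[0.002,0.002,-0.003],[-0.0015,-0.001,0.03],1],[[0.002,0.002,-0.003],[-0.0015,-0.001,0.055],1],[[0.002,0.002,-0.003],[-0.0015,-0.001,0.055],1],[[0.002,0.002,-0.003],[-0.0015,-0.001,0.055],1]]';python3 - <<'E'
from h import *
import go
go.avg(3)
p,d=imaging.grab_frame("side"); cv2.imwrite("pics/side11.png",p); np.save("pics/side11.npy",d)
cv2.imwrite("pics/side11c.png",cv2.resize(p[50:170,220:380],(640,480),interpolation=cv2.INTER_CUBIC))
go.to(.4772,-.3113,.0765,180)
E
```

```text
clock: 28.05
tool_pos: [0.4773, -0.3106, 0.0852]
orientation: [0.001, 0.708, -0.707, -0.0]
contact_force: [0.6, 0.1, 0.2]
grip_width: 0.0387
avg pos [ 0.4783 -0.3112  0.0865] q [ 1.000e-04 -7.075e-01  7.068e-01 -1.200e-03] F [0.1 0.4 0. ] w 0.0388 sd [0.0001 0.0001 0.0003]
t 28.2 turn [-0.0025 -0.0015  0.0004] shift [-0.      0.0011  0.0102] pos [ 0.4782 -0.3113  0.0867] j [-0.29  0.43 -0.31  0.   -0.84  0.29] F [ 0.3 -0.7 -0.5] w 0.0387
```

View pics/side11c.png

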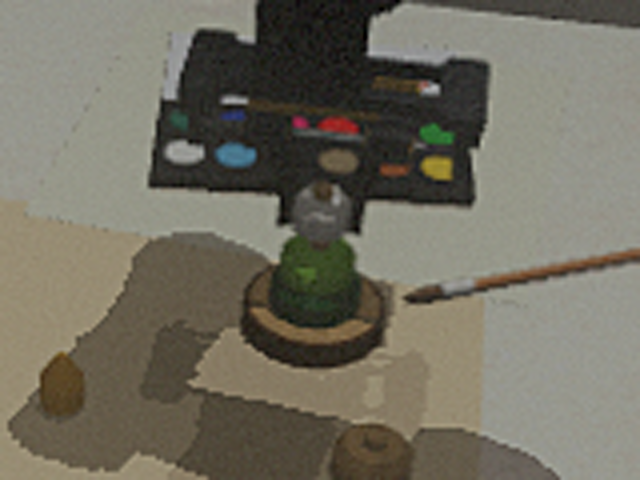

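The white tier lines up with the stack axis at about x = 320 in the crop.

```bash
python3 -m creep '[[[-0.002,-0.001,0],[0,0.001,0.004],1],[[-0.002,-0.001,0],[0,0.001,0.007],1],[[-0.002,-0.001,0],[0,0.001,0.01],1],[[-0.002,-0.001,0],[0,0.001,0.01],1]]';python3 - <<'E'
import go
go.avg(3)
go.to(.4772,-.3113,.0722,180)
E
```

```text
clock: 28.65
tool_pos: [0.4768, -0.3112, 0.0761]
orientation: [0.0, 0.707, -0.707, -0.0]
contact_force: [-1.0, 0.1, -1.3]
grip_width: 0.0388
avg pos [ 0.4771 -0.3114  0.0765] q [-1.000e-04 -7.072e-01  7.070e-01 -2.000e-04] F [-0.7  0.1 -0.5] w 0.0388 sd [0.0001 0.     0.0001]
t 28.8 turn [-0.0003 -0.0005  0.0004] shift [-0.0001  0.      0.0044] pos [ 0.4772 -0.3114  0.0766] j [-0.29  0.44 -0.32  0.   -0.82  0.29] F [-0.8  0.2 -0.3] w 0.0388
```

```bash
python3 -m creep '[[[0,0,0],[0,0,0.002],1],[[0,0,0],[0,0,0.004],1],[[0,0,0],[0,0,0.0045],1],[[0,0,0],[0,0,0.0045],1]]';python3 - <<'E'
import go
go.avg(3)
go.to(.4772,-.3113,.0716,180)
E
```

```text
clock: 29.2
tool_pos: [0.4772, -0.3114, 0.0719]
orientation: [0.0, 0.707, -0.707, 0.0]
contact_force: [-0.1, -0.7, -0.7]
grip_width: 0.0387
avg pos [ 0.4773 -0.3114  0.0721] q [-1.000e-04 -7.073e-01  7.070e-01 -3.000e-04] F [ 0.2 -0.3  0.3] w 0.0387 sd [0.     0.     0.0001]
t 29.4 turn [-0.0005 -0.0006  0.0004] shift [-0.0002  0.0001  0.0006] pos [ 0.4773 -0.3115  0.0722] j [-0.29  0.44 -0.32  0.   -0.8   0.29] F [ 0.4 -0.2  0.1] w 0.0386
```

```bash
python3 -m creep '[[[0,0,0],[0,0,0.0005],1],[[0,0,0],[0,0,0.0005],0.4],[[0,0,0],[0,0,0.0005],0.2],[[0,0,0],[0,0,0.0005],0],[[0,0,0],[0,0,0.0005],0]]'; python3 -m creep '[[[0,0,0],[0,0,0],0],[[0,0,0],[0,0,0],0],[[0,0,0],[0,0,-0.03],0],[[0,0,0],[0,0,-0.07],0],[[0,0,0],[0,0,-0.08],0]]'; python3 go.py .632 -.194 .15 180
```

```text
clock: 29.85
tool_pos: [0.4774, -0.3115, 0.0717]
orientation: [0.0, 0.707, -0.707, 0.0]
contact_force: [-0.2, 0.1, 0.2]
grip_width: 0.063
clock: 30.35
tool_pos: [0.4798, -0.3127, 0.1564]
orientation: [-0.001, 0.708, -0.707, 0.005]
contact_force: [0.6, -1.2, 0.4]
grip_width: 0.0868
t 30.4 turn [-0.0082 -0.0046  0.0015] shift [-0.1185 -0.1523  0.0071] pos [ 0.4798 -0.3127  0.1564] j [-0.29  0.35 -0.23  0.   -0.99  0.29] F [ 0.6 -1.2  0.4] w 0.0868
```

```bash
python3 -m creep '[[[-0.008,-0.005,0.001],[-0.1185,-0.152,0],0],[[-0.008,-0.005,0.001],[-0.1185,-0.152,0],0],[[-0.008,-0.005,0.001],[-0.1185,-0.152,0],0],[[-0.008,-0.005,0.001],[-0.1185,-0.152,0],0],[[-0.008,-0.005,0.001],[-0.1185,-0.152,0],0]]'
python3 - <<'E'
from h import *
import go
go.avg(2)
for n in("side","top"):
    p,d=imaging.grab_frame(n); cv2.imwrite(f"pics/{n}12.png",p); np.save(f"pics/{n}12.npy",d)
p=cv2.imread("pics/side12.png");t=cv2.imread("pics/top12.png")
cv2.imwrite("pics/12c.png",np.hstack([cv2.resize(p[65:165,200:330],(390,300),interpolation=cv2.INTER_CUBIC),cv2.resize(t[120:260,320:450],(390,420),interpolation=cv2.INTER_CUBIC)[:300]]))
cv2.imwrite("pics/12t.png",cv2.resize(t[120:260,300:480],(720,560),interpolation=cv2.INTER_CUBIC))
go.to(.632,-.194,.06,180)
E
```

```text
clock: 30.85
tool_pos: [0.6354, -0.1906, 0.156]
orientation: [-0.001, 0.709, -0.705, 0.0]
contact_force: [-0.6, -0.3, 0.1]
grip_width: 0.0872
avg pos [ 0.6324 -0.1924  0.1559] q [-1.000e-04 -7.081e-01  7.061e-01  7.000e-04] F [-0.5  0.2 -0.4] w 0.0869 sd [0.0007 0.0006 0.    ]
t 31.1 turn [ 0.0012  0.0006 -0.0001] shift [-0.0003 -0.0015  0.0966] pos [ 0.6306 -0.1943  0.1566] j [-0.05  0.49  0.01 -0.   -1.09  0.05] F [-0.  -0.8  0.8] w 0.0871
```

View pics/12c.png

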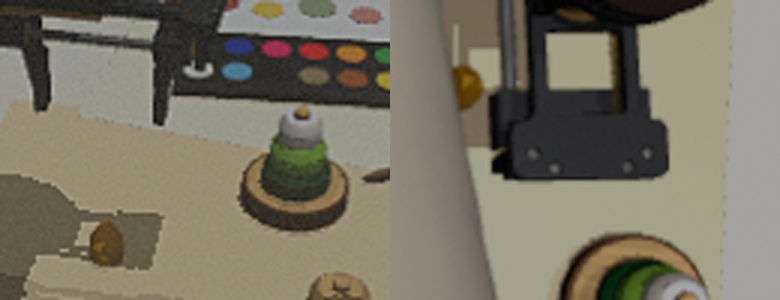

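The three tiers are stacked straight with no gap, and the tip stands at (107,243) in the left crop. I descend to the tip.

```bash
python3 -m creep '[[[0.001,0.001,0],[0,-0.0015,0.04],0],[[0.001,0.001,0],[0,-0.0015,0.08],0],[[0.001,0.001,0],[0,-0.0015,0.096],0],[[0.001,0.001,0],[0,-0.0015,0.096],0]]'
python3 - <<'E'
import go
go.avg(2)
go.to(.632,-.194,.0045,180)
E
```

```text
clock: 31.45
tool_pos: [0.6286, -0.1951, 0.0575]
orientation: [-0.002, -0.706, 0.708, 0.003]
contact_force: [0.2, 0.4, -0.5]
grip_width: 0.0866
avg pos [ 0.6312 -0.1953  0.0607] q [-6.000e-04 -7.067e-01  7.075e-01  1.000e-04] F [-0.5  0.4  1.1] w 0.0871 sd [0.0007 0.     0.0008]
t 31.6 turn [-0.0006 -0.001  -0.001 ] shift [-0.0014 -0.      0.057 ] pos [ 0.6319 -0.1953  0.0615] j [-0.06  0.59 -0.09  0.   -0.89  0.05] F [-0.4  0.6  2. ] w 0.0871
```

```bash
python3 -m creep '[[[0,-0.001,-0.001],[-0.0015,0,0.025],0],[[0,-0.001,-0.001],[-0.0015,0,0.045],0],[[0,-0.001,-0.001],[-0.0015,0,0.056],0],[[0,-0.001,-0.001],[-0.0015,0,0.056],0],[[0,-0.001,-0.001],[-0.0015,0,0.056],0]]'
python3 - <<'E'
import go
go.avg(2)
go.to(.632,-.194,.0045,180)
E
```

```text
clock: 32.05
tool_pos: [0.633, -0.1943, 0.007]
orientation: [-0.001, 0.707, -0.707, 0.001]
contact_force: [0.4, -0.0, 1.5]
grip_width: 0.0869
avg pos [ 0.6332 -0.1942  0.0072] q [ 0.0011 -0.7072  0.707  -0.0015] F [ 0.2  0.  -0.9] w 0.0873 sd [0. 0. 0.]
t 32.1 turn [-0.0037 -0.0006  0.0003] shift [-0.0001  0.0012  0.0027] pos [ 0.6332 -0.1941  0.0072] j [-0.05  0.65 -0.13  0.   -0.79  0.05] F [ 0.5  0.4 -0.9] w 0.0873
```

```bash
python3 -m creep '[[[-0.003,0,0],[0,0.001,0.003],0.2],[[-0.003,0,0],[0,0.001,0.003],0.4],[[-0.003,0,0],[0,0.001,0.003],1],[[-0.003,0,0],[0,0.001,0.003],1],[[-0.003,0,0],[0,0.001,0.003],1]]'; python3 -m creep '[[[0,0,0],[0,0,0],1],[[0,0,0],[0,0,0],1],[[0,0,0],[0,0,0],1],[[0,0,0],[0,0,0],1],[[0,0,0],[0,0,0],1]]'; python3 -m creep '[[[0,0,0],[0,0,0],1],[[0,0,0],[0,0,0],1],[[0,0,0],[0,0,0],1],[[0,0,0],[0,0,0],1]]'; python3 go.py .632 -.194 .0045 90
```

```text
clock: 32.65
tool_pos: [0.6322, -0.1941, 0.0042]
orientation: [-0.0, 0.707, -0.707, 0.0]
contact_force: [-0.6, 0.6, -0.0]
grip_width: 0.055
clock: 33.15
tool_pos: [0.6322, -0.1941, 0.0042]
orientation: [-0.0, 0.707, -0.707, 0.0]
contact_force: [-0.4, -0.2, -0.6]
grip_width: 0.029
clock: 33.55
tool_pos: [0.6322, -0.1941, 0.0042]
orientation: [-0.0, 0.707, -0.707, 0.0]
contact_force: [0.6, -0.2, -0.5]
grip_width: 0.0292
t 33.5 turn [-9.0000e-04  1.0000e-04  1.5711e+00] shift [-0.0001  0.0002 -0.0003] pos [ 0.6322 -0.1941  0.0042] j [-0.05  0.65 -0.13  0.   -0.78  0.05] F [ 0.6 -0.2 -0.5] w 0.0292
```

Now I open to about 60 mm, turn a quarter and grip again.

```bash
python3 -m creep '[[[0,0,0],[0,0,0],0.3],[[0,0,0],[0,0,0],0.3],[[0,0,0],[0,0,0],0.3],[[0,0,0],[0,0,0],0.3],[[0,0,0.1],[0,0,0],0.3]]'; python3 -m creep '[[[0,0,0.15],[0,0,0],0.3],[[0,0,0.3],[0,0,0],0.3],[[0,0,0.45],[0,0,0],0.3],[[0,0,0.6],[0,0,0],0.3],[[0,0,0.75],[0,0,0],0.3]]';  python3 -m creep '[[[0,0,0.15],[0,0,0],0.3],[[0,0,0.3],[0,0,0],0.3],[[0,0,0.45],[0,0,0],0.3],[[0,0,0.6],[0,0,0],0.3],[[0,0,0.72],[0,0,0],0.3]]'; python3 go.py .6322 -.1941 .0042 90
```

```text
clock: 34.05
tool_pos: [0.6322, -0.1941, 0.0042]
orientation: [0.0, -0.67, 0.742, -0.0]
contact_force: [-1.3, -0.0, 0.1]
grip_width: 0.0582
clock: 34.55
tool_pos: [0.6322, -0.1941, 0.0042]
orientation: [0.0, -0.35, 0.937, -0.0]
contact_force: [-0.7, -0.6, 0.1]
grip_width: 0.0608
clock: 35.05
tool_pos: [0.6322, -0.1941, 0.0042]
orientation: [0.0, 0.005, 1.0, -0.0]
contact_force: [0.9, -0.3, -0.2]
grip_width: 0.061
t 35.0 turn [-0.0006  0.0007 -0.0106] shift [-0.  0. -0.] pos [ 0.6322 -0.1941  0.0042] j [-0.05  0.65 -0.13  0.   -0.78 -1.53] F [ 0.9 -0.3 -0.2] w 0.061
```

```bash
python3 -m creep '[[[0,0,-0.011],[0,0,0],0.3],[[0,0,-0.011],[0,0,0],0.6],[[0,0,-0.011],[0,0,0],1],[[0,0,-0.011],[0,0,0],1],[[0,0,-0.011],[0,0,0],1]]'; python3 -m creep '[[[0,0,0],[0,0,0],1],[[0,0,0],[0,0,0],1],[[0,0,0],[0,0,0],1],[[0,0,0],[0,0,0],1],[[0,0,0],[0,0,0],1]]';  python3 -m creep '[[[0,0,0],[0,0,-0.015],1],[[0,0,0],[0,0,-0.05],1],[[0,0,0],[0,0,-0.1],1],[[0,0,0],[0,0,-0.15],1],[[0,0,0],[0,0,-0.155],1]]'; python3 go.py .4774 -.3114 .16 90
```

```text
clock: 35.55
tool_pos: [0.6322, -0.1941, 0.0042]
orientation: [0.0, -0.001, 1.0, -0.0]
contact_force: [-1.0, -0.4, -0.6]
grip_width: 0.0369
clock: 36.05
tool_pos: [0.6322, -0.1941, 0.0042]
orientation: [0.0, -0.001, 1.0, -0.0]
contact_force: [0.6, -0.3, 0.1]
grip_width: 0.0293
clock: 36.55
tool_pos: [0.6365, -0.1951, 0.1694]
orientation: [0.009, -0.001, 1.0, -0.002]
contact_force: [0.3, -0.2, 0.2]
grip_width: 0.029
t 36.5 turn [-0.0044  0.0173  0.0026] shift [ 0.1595 -0.1158  0.0072] pos [ 0.6365 -0.1951  0.1694] j [-0.05  0.48  0.03  0.   -1.1  -1.52] F [ 0.3 -0.2  0.2] w 0.029
```

```bash
python3 -m creep '[[[-0.004,0.017,0.003],[0.1595,-0.116,0.005],1],[[-0.004,0.017,0.003],[0.1595,-0.116,0.005],1],[[-0.004,0.017,0.003],[0.1595,-0.116,0.005],1],[[-0.004,0.017,0.003],[0.1595,-0.116,0.005],1],[[-0.004,0.017,0.003],[0.1595,-0.116,0.005],1]]'
python3 - <<'E'
import go
go.avg(2)
go.to(.4774,-.3114,.11,90)
E
```

```text
clock: 37.05
tool_pos: [0.4733, -0.3137, 0.1636]
orientation: [0.0, 0.003, 1.0, -0.0]
contact_force: [0.1, 0.2, 0.5]
grip_width: 0.029
avg pos [ 0.4762 -0.3127  0.1635] q [ 1.0e-03  1.5e-03  1.0e+00 -6.0e-04] F [0.8 0.3 0.5] w 0.0291 sd [0.0007 0.0003 0.0001]
t 37.1 turn [-0.0012  0.0024 -0.0022] shift [-0.0003  0.0011  0.0535] pos [ 0.4769 -0.3124  0.1635] j [-0.3   0.34 -0.22  0.   -1.01 -1.28] F [ 0.1 -0.3  0.8] w 0.0292
```

```bash
python3 -m creep '[[[-0.001,0.002,-0.002],[0,0.001,0.03],1],[[-0.001,0.002,-0.002],[0,0.001,0.05],1],[[-0.001,0.002,-0.002],[0,0.001,0.0535],1],[[-0.001,0.002,-0.002],[0,0.001,0.0535],1]]'
python3 - <<'E'
from h import *
import go
go.avg(3)
p,d=imaging.grab_frame("side"); cv2.imwrite("pics/side13.png",p)
cv2.imwrite("pics/side13c.png",cv2.resize(p[50:170,220:380],(640,480),interpolation=cv2.INTER_CUBIC))
go.to(.4774,-.3114,.101,90)
E
```

```text
clock: 37.55
tool_pos: [0.4779, -0.311, 0.1098]
orientation: [-0.0, -0.001, 1.0, -0.0]
contact_force: [-0.4, 0.7, -0.2]
grip_width: 0.0286
avg pos [ 0.4784 -0.3115  0.111 ] q [ 1.e-03 -6.e-04  1.e+00 -6.e-04] F [ 0.  -0.2  0.1] w 0.0291 sd [0.0001 0.0001 0.0003]
t 37.8 turn [-0.0012  0.0027  0.0006] shift [0.0008 0.0002 0.0102] pos [ 0.4782 -0.3116  0.1112] j [-0.29  0.4  -0.28  0.   -0.89 -1.28] F [ 0.2 -0.3 -0.6] w 0.0289
```

View pics/side13c.png

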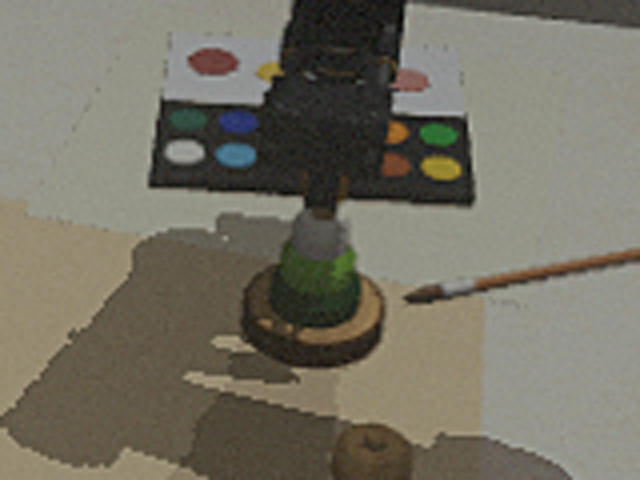

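The tip is held over the white tier, on the same axis near x = 322. I lower it.

```bash
python3 -m creep '[[[-0.001,0.003,0.001],[0.001,0,0.004],1],[[-0.001,0.003,0.001],[0.001,0,0.007],1],[[-0.001,0.003,0.001],[0.001,0,0.01],1],[[-0.001,0.003,0.001],[0.001,0,0.01],1]]'
python3 - <<'E'
import go
go.avg(3)
go.to(.4774,-.3114,.0968,90)
E
```

```text
clock: 38.15
tool_pos: [0.4768, -0.3115, 0.1007]
orientation: [-0.001, 0.0, 1.0, 0.0]
contact_force: [-0.6, 0.4, -0.7]
grip_width: 0.0295
avg pos [ 0.4771 -0.3116  0.101 ] q [-4.e-04  2.e-04  1.e+00 -1.e-04] F [ 0.4  0.2 -0.2] w 0.029 sd [0.0001 0.     0.0001]
t 38.3 turn [-0.0003 -0.0004 -0.0005] shift [-0.0002  0.0003  0.0044] pos [ 0.4772 -0.3117  0.1012] j [-0.29  0.41 -0.29  0.   -0.87 -1.28] F [-0.3  0.2  0.2] w 0.0291
```

```bash
python3 -m creep '[[[0,0,0],[0,0,0.002],1],[[0,0,0],[0,0,0.004],1],[[0,0,0],[0,0,0.0045],1],[[0,0,0],[0,0,0.0045],1]]'
python3 - <<'E'
import go
go.avg(3)
go.to(.4774,-.3114,.0962,90)
E
```

```text
clock: 38.7
tool_pos: [0.4771, -0.3116, 0.0965]
orientation: [-0.0, 0.0, 1.0, -0.0]
contact_force: [0.1, 0.2, 0.8]
grip_width: 0.0288
avg pos [ 0.4772 -0.3117  0.0967] q [-2.e-04  2.e-04  1.e+00 -1.e-04] F [ 0.3 -0.1  0.2] w 0.0291 sd [0. 0. 0.]
t 38.9 turn [-0.0003 -0.0003 -0.0004] shift [-0.0001  0.0003  0.0005] pos [ 0.4773 -0.3117  0.0967] j [-0.29  0.41 -0.3   0.   -0.86 -1.28] F [0.1 0.1 0.2] w 0.029
```

```bash
python3 -m creep '[[[0,0,0],[0,0,0.0005],1],[[0,0,0],[0,0,0.0005],0.5],[[0,0,0],[0,0,0.0005],0.3],[[0,0,0],[0,0,0.0005],0],[[0,0,0],[0,0,0.0005],0]]'; python3 -m creep '[[[0,0,0],[0,0,0],0],[[0,0,0],[0,0,0],0],[[0,0,0],[0,0,0],0],[[0,0,0],[0,0,0],0],[[0,0,0],[0,0,-0.02],0]]';python3 -m creep '[[[0,0,0],[0,0,-0.04],0],[[0,0,0],[0,0,-0.08],0],[[0,0,0],[0,0,-0.11],0],[[0,0,0],[0,0,-0.11],0]]'; python3 go.py .45 -.05 .23 90
```

```text
clock: 39.35
tool_pos: [0.4773, -0.3117, 0.0963]
orientation: [-0.0, 0.0, 1.0, -0.0]
contact_force: [-0.1, -0.4, 0.6]
grip_width: 0.0534
clock: 39.85
tool_pos: [0.4754, -0.3108, 0.1139]
orientation: [-0.003, 0.001, 1.0, 0.001]
contact_force: [-0.7, -0.3, -0.3]
grip_width: 0.0857
clock: 40.25
tool_pos: [0.4785, -0.3124, 0.2294]
orientation: [0.002, 0.0, 1.0, -0.001]
contact_force: [0.0, 0.0, 1.2]
grip_width: 0.0868
t 40.2 turn [-0.0024  0.0036 -0.0003] shift [ 0.0286  0.2623 -0.0014] pos [ 0.4785 -0.3124  0.2294] j [-0.29  0.29 -0.12  0.   -1.16 -1.28] F [0.  0.  1.2] w 0.0868
```

```bash
python3 -m creep '[[[0,0.003,0],[0.03,0.26,0],0],[[0,0.003,0],[0.03,0.26,0],0],[[0,0.003,0],[0.03,0.26,0],0],[[0,0.003,0],[0.03,0.26,0],0],[[0,0.003,0],[0.03,0.26,0],0]]';  python3 -m creep '[[[0,0,0],[0.0,0.15,0],0],[[0,0,0],[0.0,0.15,0],0],[[0,0,0],[0.0,0.15,0],0],[[0,0,0],[0,0.15,0],0],[[0,0,0],[0,0.15,0],0]]'
python3 - <<'E'
from h import *
for n in("side","top"):
    p,d=imaging.grab_frame(n); cv2.imwrite(f"pics/{n}14.png",p); np.save(f"pics/{n}14.npy",d)
    P=cloud(n,d); m=np.hypot(P[...,0]-.4773,P[...,1]+.3115)<.02
    q=P[m]; q=q[q[:,2]<.2]; print(n,"top z",np.sort(q[:,2])[-5:].round(4),"tip xy",q[np.argsort(q[:,2])[-5:],:2].mean(0).round(4))
p=cv2.imread("pics/side14.png");t=cv2.imread("pics/top14.png")
cv2.imwrite("pics/14c.png",np.hstack([cv2.resize(p[60:160,240:350],(396,360),interpolation=cv2.INTER_CUBIC),cv2.resize(t[180:280,360:470],(396,360),interpolation=cv2.INTER_CUBIC)]))
E
```

```text
clock: 40.75
tool_pos: [0.4487, -0.0609, 0.2279]
orientation: [0.0, 0.0, 1.0, -0.001]
contact_force: [0.6, 0.9, -0.2]
grip_width: 0.0871
clock: 41.25
tool_pos: [0.4482, 0.0902, 0.2269]
orientation: [-0.001, -0.001, 1.0, -0.001]
contact_force: [-0.5, -0.4, -0.6]
grip_width: 0.0869
side top z [] tip xy [nan nan]
top top z [0.1342 0.1343 0.1347 0.135  0.136 ] tip xy [ 0.4773 -0.312 ]<stdin>:5: RuntimeWarning: Mean of empty slice.
  ret = um.true_divide(
```

View pics/14c.png

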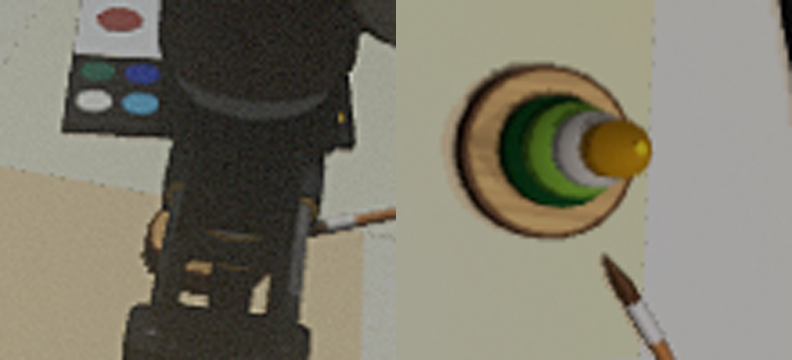

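View pics/top14.png

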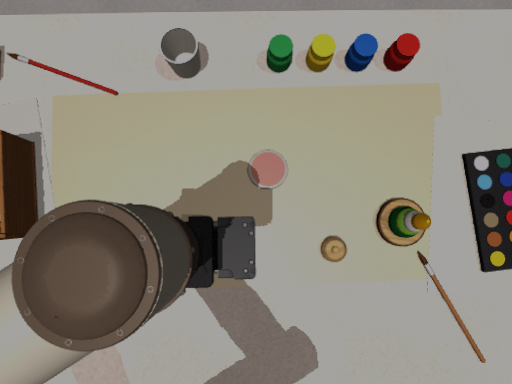

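The top view shows the tree whole. The tip's top reads 134–136 mm, less that camera's 2.4 mm table offset, so about 132 mm as expected when fully seated. The arm blocks the side view, so I move it aside for a last look.

```bash
python3 -m creep '[[[0,0,0],[-0.2,0.02,0],0],[[0,0,0],[-0.2,0.02,0],0],[[0,0,0],[-0.2,0.02,0],0],[[0,0,0],[-0.2,0.02,0],0],[[0,0,0],[-0.2,0.02,0],0]]'; python3 -m creep '[[[0,0,0],[0,0,0],0],[[0,0,0],[0,0,0],0],[[0,0,0],[0,0,0],0]]'
python3 - <<'E'
from h import *
p,d=imaging.grab_frame("side"); cv2.imwrite(f"pics/side15.png",p)
P=cloud("side",d); m=np.hypot(P[...,0]-.4785,P[...,1]+.3105)<.02
q=P[m]; q=q[q[:,2]<.2]; print("top z",np.sort(q[:,2])[-5:].round(4),q[np.argsort(q[:,2])[-5:],:2].mean(0).round(4))
cv2.imwrite("pics/15c.png",np.hstack([p,cv2.resize(p[70:160,260:335],(280,336),interpolation=cv2.INTER_CUBIC)[:384].copy() if 0 else cv2.resize(p[60:156,265:335],(280,384),interpolation=cv2.INTER_CUBIC)]))
E
```

```text
clock: 41.85
tool_pos: [0.6528, 0.106, 0.2216]
orientation: [-0.003, 0.003, 1.0, -0.003]
contact_force: [-1.0, -0.2, -1.0]
grip_width: 0.0871
clock: 42.15
tool_pos: [0.6519, 0.105, 0.2224]
orientation: [-0.002, 0.004, 1.0, -0.002]
contact_force: [-0.5, 0.5, 0.9]
grip_width: 0.0872
top z [0.13   0.1302 0.131  0.1319 0.132 ] [ 0.4777 -0.3072]
```

View pics/15c.png

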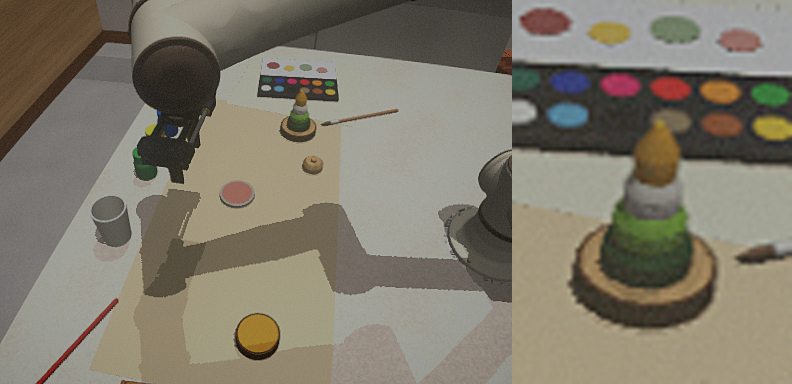

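The tree stands straight at (298,115) with its top at 132 mm in the side view. The blank (313,164), lid (237,193) and slice (258,335) are where they were at the start. I hand it in.

```bash
python3 -c "
from cell import env; print(env.job_done())"
```

```text
the job is handed in; nothing more can be done
None
```

I built the fir tree on the red-peg stand in the order asked: dark green, light green, white, then the gold tip. I handed it in at about 42 s on the robot's clock. I gripped each piece twice, a quarter turn apart, to centre it in the jaws before placing it, and no reading showed any noticeable contact force.

- **Seating:** in the last checks the tip's top reads 132 mm in the side camera. The top camera gives about 132–134 mm after taking off its 2.4 mm table offset. Fully seated pieces should reach 132 mm.
- **Straightness:** both views show a straight tree standing free, with the gripper well away.
- **Things left alone:** the stand, the unpainted tier, the lid and the ochre slice look unmoved. The arm hid the slice in the last top view, so that one rests on the side view alone.
- **Where the cameras disagreed:** they differed by a few millimetres across the table, mostly in y, with the tip's final y at -0.312 (top) against -0.307 (side). I placed the pieces by where the jaws had centred them, and used the cameras to find the stand.

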